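Charge the spare pack from behind the tall containers

ROBOT

A 7-joint arm with a two-finger parallel gripper is mounted at the origin on the work surface. World frame = base frame: x ahead of the robot, y to its left, z up, the work surface at z = 0. Lengths are in m, angles in rad, forces in N, time in s.
With the tool pointing down it reaches from about 0.4 to 0.85 m from the base axis. Payload 10.4 kg.
Tool frame: the origin (TCP) lies on the centre line of the jaws, within the pads' length; the fingertips stand 8 mm ahead of it and the grasp point (between the pads) lies 11 mm behind it; z points along the fingers, y is the direction in which the jaws open and shut (so a half turn about z gives the same grasp; the last joint's range is limited). The gripper opens to 85 mm and grips with 20 to 120 N. Pads are 22 mm wide; open, the fingers measure 114 mm over their backs; the gripper's body (76 mm by 85 mm) begins 54 mm behind the grasp point. The pads swing forward as they close: fully open they stand 13 mm farther back than shut.
Start: joints at [-1.348, 0.332, -0.065, 1.46, 0.022, 1.35, -0.088], TCP at [0.152, 0.606, 0.239] pointing down, gripper open.
Joint ranges: [-2.6, 2.6], [-0.5, 2.12], [-1.47, 1.34], [0.16, 2.42], [-1.27, 4.41], [0.06, 2.06], [-2.6, 2.6]. Speed limits (rad/s): [2.22, 2.22, 2.79, 2.79, 3.14, 3.14, 3.14].

INTERFACE

Orientations are given as a unit quaternion [x, y, z, w].
In Python, from workcell import manip gives the robot as it stands.
- The arm moves only by the tool arm_command, never from a script. Its argument "targets" is text: rows parted by semicolons, each of 6 numbers parted by spaces: the shift along the tool's x, y, z in mm, then the turn, a rotation vector about the tool's x, y, z in rad. A call has 1 to 5 rows; each row shifts and turns the commanded pose from where the row before left it, along the tool's axes as they then stand; what a row does not reach is not made up. A row lasts 1/8 s, in which the tool goes at most 62.5 mm and 10.7 degrees, less where a joint would pass 70% of its speed; a pose out of reach is approached as far as the arm can. A call is refused whole if a number of a shift passes 62.5 or a number of a turn 0.188, either way. A call with a gripper value outside its range is refused whole. "grip" is the finger opening in mm, from 0 to 85.4, set as the call begins (left out, the last holds). The fingers move at their own pace and stop on an object; "squeeze" is the grip in N (left out, the last holds). Time passes only in rows, so rows that do not move let the fingers close. It gives the time, the measured TCP pose, the force and the opening at its end, in the units of the state.
- manip.get_obs(): the state, without advancing time (a new reading comes with each control period).
- manip.camera(name): name is "scene" or "top" or "wrist"; returns a dict with "frame" (384x512x3 uint8, red, green, blue), "vertical_fov" (degrees; the focal length in pixels is half the picture's height over the tangent of half this angle, whatever the lens; pixels are square), "cx", "cy" (the principal point, pixels), "rvec" (rotation vector, rad) and "tvec" (3), from world to camera coordinates, as OpenCV has them. Camera axes: x right, y down, z forward; pixel columns grow to the right and rows downward; lengths in m; the calibration is good to about 2 mm. A picture is of the moment at which its call begins. There is no depth.
- manip.hand_in(): hands the job in, once; it reports no verdict.
Trained networks look in a picture, given as the dict that the camera call returned (one of the last four; its "shot" number tells which), for a name from the list of things; names that differ only in an ending like _2 or _b are one class to them, and where a whole thing is asked for, a point or a joint stands for the part that bears it (a point fixed in the world has none). Each returns a list of dicts, best first, with "p" (0 to 1); they miss things now and then, are a little off and sometimes report something else, mostly with a low value. They report only what shows in the picture. A call takes as long as a camera call.
- manip.search_frame(picture, name): "xyz" ([x, y, z] in m, in the coordinates of the camera as it stood for that picture, good to about 4 mm: the middle of the surface that is visible of it).
The state is a dict: "clock": time; "joint_pos": joint angles; "joint_velocities": joint speeds; "tau": joint torques, N m; "position": TCP position; "ee_rot": TCP orientation; "ft_force": force on the tool from outside, world axes, zero at the start; "torque": the same for the moment, N m; "grip_width": opening from 0.0 (shut) to 1.0 (fully open).
Only numpy, scipy, OpenCV 4.12 (cv2) and the standard library are available. Lean on these libraries where they do the work, as an engineer would, in place of code of your own. Each camera call takes 0.05 s, during which the arm holds its last target.

TASK

The spare battery pack at the back of the red tote tray needs charging, but the spray can, the glue bottle and the solvent tin stand in front of it: first stand all three on the black rubber mat, then take the pack out and seat it upright and fully home in the charger's well, and then put each container back upright in the very place in the tote where it stood at the start. Lower things into place rather than dropping them, never let a container tip over, and leave the roll of tape and the wax tin in the tote, and the drill, where they are.

Things in the scene. Friction and masses are not known exactly. Their poses are not given: they have to be found in the camera images.
- tote: Open red plastic tray, fixed to the bench; 182 mm (its x) by 248 mm (its y), walls 70 mm high and 5 mm thick, floor 5 mm thick. Origin: centre of its underside, on the bench; z up. The three tall containers stand in a row along its y on the -x side (about x = -50 mm, 70 mm apart, in any order); the pack stands behind them on the +x side, near the middle (about x = 17 mm), with the tape and the wax tin lying in the two corners beside it.
- spray: Round aerosol can, white and blue with a blue cap as wide as the can; diameter 53 mm, total height 150 mm, about 0.26 kg; the side is straight from 3 to 144 mm above its foot, so it can be gripped about 120 mm up. Origin: centre of its underside; z up. Loose, starts upright on the tote's floor.
- glue: Round yellow glue bottle with a white and orange label and a small orange nozzle; diameter 56 mm, straight-sided from 3 to 130 mm above its foot, nozzle to 150 mm, about 0.30 kg; grip about 118 mm up. Origin: centre of its underside; z up. Loose, starts upright on the tote's floor.
- solvent: Flat bare-metal tin with a green and white band and a black screw cap; 40 mm (its x) by 56 mm (its y), body 132 mm high, cap (diameter 28 mm) to 148 mm, about 0.32 kg; grip across the 40 mm about 118 mm up. Origin: centre of its underside; z up. Loose, starts upright on the tote's floor with its x nearly along the tote's x.
- pack: Black battery pack with an orange band round the top; 46 mm (its x) by 60 mm (its y) by 75 mm high, about 0.36 kg; straight sides, grip across the 46 mm about 52 mm up. Origin: centre of its underside; z up. Loose, starts upright on the tote's floor behind the tall containers, its x nearly along the tote's x. It fits the charger either way round (half turn).
- mat: Thin black rubber mat with a grey border line, fixed; 150 mm (its x) by 240 mm (its y), 3 mm thick, empty at the start. Origin: centre of its underside; z up. Its top, 3 mm above the bench, is where the tall containers are set aside.
- charger: Black and grey drop-in charger, fixed; base 136 mm by 112 mm and 14 mm high, with a well open at the top. Origin: on the bench, straight below the centre of the well; z up. The well is smooth, 54 mm (its x) by 68 mm (its y), its floor 14 mm above the bench, straight walls to 28 mm, grey lips flared outward to about 38 mm. The panel with the lamps lies to its -x. A seated pack stands upright on the well's floor with its x along the charger's x.
- tape: Roll of white tape lying flat in a rear corner of the tote; outer diameter 64 mm, 19 mm high. Origin: centre of its underside. Loose bystander, to be left alone.
- wax: Flat round tin with a green lid lying in the other rear corner of the tote; diameter 66 mm, 28 mm high. Origin: centre of its underside. Loose bystander, to be left alone.
- drill: Orange and black cordless drill, barrel across the bench, without a pack, lying on its side on the bench beyond the work, 56 mm high. Origin: on the bench under the barrel (174 mm long along its x, chuck to +x); handle and foot reach 126 mm to its +y. Loose bystander, to be left alone.

How it is judged:
By the outcome, as a careful person would: the job done as asked, in the order asked, and still so for the second after the job is handed in, with the robot touching nothing.
It also fails if it takes over 144 s, if anything falls off the work surface, if the arm or the gripper's body presses on something with over 40 N, if the wrist force passes 120 N, or if a joint passes its speed limit or range.

## Working session

There is one attempt and no reset: what is moved stays moved. The work goes in short steps, Python scripts to look and compute and a tool call to move; the robot and the scene stay as the last step left them, time stands still between calls to the robot, and variables do not carry over. Pictures are saved under pics/ and viewed, and the job is handed in when it is done.

Besides the shell and the picture viewer there is one more tool, called after "Request:" as name(argument=value, ...) on one line, values as JSON. arm_command: Moves the arm, as the interface text tells. Its arguments: {"type":"object","properties":{"targets":{"type":"string"},"grip":{"type":"number"},"squeeze":{"type":"number"}},"required":["targets"]}

```bash
ls; mkdir -p pics
cat > h.py <<'E'
import numpy as np, cv2
from scipy.spatial.transform import Rotation as R
from workcell import manip
def cam(n,save=None):
    c=manip.camera(n)
    if save: cv2.imwrite('pics/'+save,c['frame'][:,:,::-1])
    return c
def K(c):
    f=192/np.tan(np.radians(c['vertical_fov'])/2)
    return np.array([[f,0,c['cx']],[0,f,c['cy']],[0,0,1.]])
def Rm(c): return cv2.Rodrigues(np.array(c['rvec'],float))[0]
def toW(c,p): return Rm(c).T@(np.array(p)-np.array(c['tvec']).ravel())
def px(c,P):
    q=(K(c)@(Rm(c)@np.atleast_2d(P).T+np.array(c['tvec']).reshape(3,1))).T
    return q[:,:2]/q[:,2:]
def ray(c,u,v,z):
    d=Rm(c).T@np.linalg.inv(K(c))@np.array([u,v,1.]); o=toW(c,[0,0,0])
    return o+d*(z-o[2])/d[2]
def st():
    o=manip.get_obs()
    print('t',o['clock'],'pos',np.round(o['position'],4),'R',np.round(R.from_quat(o['ee_rot']).as_matrix(),3).tolist(),'F',np.round(o['ft_force'],1),'g',o['grip_width'],'j',np.round(o['joint_pos'],2))
    return o
E
python3 - <<'E'
from h import *
st()
for n in['scene','top','wrist']:
    c=cam(n,n+'0.png'); print(n,c['vertical_fov'],c['cx'],c['cy'],np.round(toW(c,[0,0,0]),3),c['frame'].shape)
    for k in['tote','spray','glue','solvent','pack','mat','charger','tape','wax','drill']:
        print(k,[(round(d['p'],2),np.round(toW(c,d['xyz']),3).tolist()) for d in manip.search_frame(c,k)[:2]])
E
```

```text
pics
t 0.0 pos [0.152  0.6058 0.2385] R [[-0.97, 0.243, -0.0], [0.243, 0.97, -0.001], [-0.0, -0.001, -1.0]] F [ 0.1 -0.6  0.6] g 1.0005293172825476 j [-1.35  0.33 -0.06  1.46  0.02  1.35 -0.09]
scene 53.297370450001175 250.65829878290307 197.3076955110918 [1.167 0.587 0.817] (384, 512, 3)
tote [(0.84, [0.514, -0.21, 0.04])]
spray [(0.58, [0.456, -0.195, 0.113])]
glue [(0.55, [0.451, -0.269, 0.099])]
solvent [(0.81, [0.43, -0.338, 0.118]), (0.2, [0.789, 0.112, 0.038])]
pack [(0.86, [0.506, -0.27, 0.057])]
mat [(0.59, [0.482, 0.312, 0.005])]
charger [(0.64, [0.566, 0.022, 0.016])]
tape [(0.44, [0.45, -0.269, 0.1])]
wax [(0.64, [0.789, 0.115, 0.038]), (0.63, [0.504, -0.368, 0.031])]
drill [(0.55, [0.789, 0.111, 0.04])]
top 42.90677476583507 263.67132903594495 192.68929192574916 [ 0.301 -0.011  1.456] (384, 512, 3)
tote [(0.69, [0.5, -0.295, 0.004])]
spray []
glue [(0.68, [0.419, -0.27, 0.143]), (0.52, [0.474, 0.311, 0.003])]
solvent [(0.88, [0.407, -0.34, 0.142])]
pack [(0.6, [0.495, -0.278, 0.08]), (0.43, [0.474, 0.306, 0.002])]
mat [(0.58, [0.473, 0.309, 0.002])]
charger [(0.85, [0.557, 0.012, 0.015]), (0.24, [0.494, -0.371, 0.033])]
tape [(0.78, [0.527, -0.216, 0.022])]
wax [(0.73, [0.493, -0.371, 0.034])]
drill [(0.71, [0.42, -0.268, 0.142]), (0.64, [0.777, 0.098, 0.044])]
wrist 59.43634803903241 252.36698572917473 192.48738412535863 [0.089 0.622 0.374] (384, 512, 3)
tote []
spray []
glue []
solvent []
pack []
mat []
charger []
tape []
wax []
drill []
```

View images.

Run:
```python
import cv2
a=cv2.imread('pics/top0.png');print(a.shape)
cv2.imwrite('pics/top0b.png',cv2.resize(a,None,fx=1.5,fy=1.5,interpolation=cv2.INTER_CUBIC))
```

```text
(384, 512, 3)
```

View pics/top0.png

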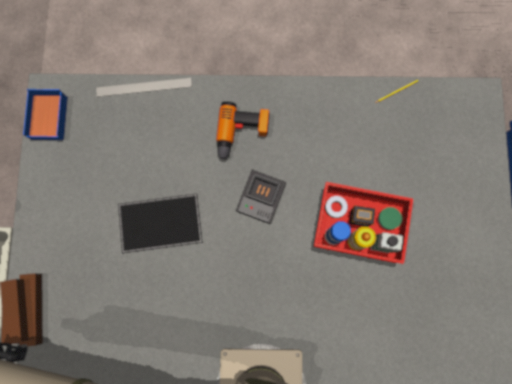

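View pics/scene0.png

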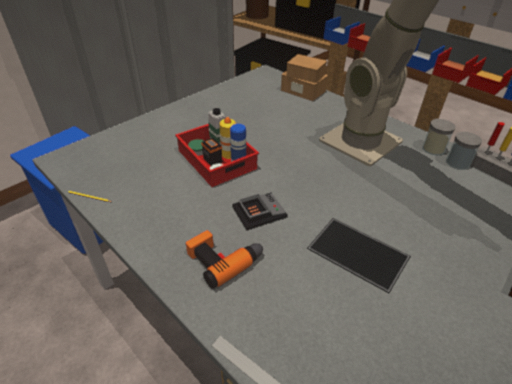

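Run:
```python
from h import *
c=cam('top'); f=c['frame']; hsv=cv2.cvtColor(f,cv2.COLOR_RGB2HSV)
def fit(m,z,name,roi):
    mm=np.zeros_like(m); x0,y0,x1,y1=roi; mm[y0:y1,x0:x1]=m[y0:y1,x0:x1]
    cs,_=cv2.findContours(mm,cv2.RETR_EXTERNAL,cv2.CHAIN_APPROX_NONE)
    k=max(cs,key=cv2.contourArea)
    P=np.array([ray(c,u,v,z)[:2] for u,v in k[:,0]])
    r=cv2.minAreaRect((P*1000).astype(np.float32)); print(name,r)
red=((hsv[...,0]<8)|(hsv[...,0]>172))&(hsv[...,1]>150)&(hsv[...,2]>60)
fit(red.astype(np.uint8),0.07,'tote',(300,170,430,275))
dark=(f.max(2)<50).astype(np.uint8)
fit(dark,0.003,'mat',(110,185,210,260))
print(f[200:215:5,240:300:4].tolist())
for k,roi in dict(tote=(305,170,425,275),charger=(225,160,300,230)).items():
    x0,y0,x1,y1=roi; cv2.imwrite(f'pics/{k}1.png',cv2.resize(f[y0:y1,x0:x1,::-1],None,fx=6,fy=6 if k!='tote' else 5.5,interpolation=cv2.INTER_CUBIC))
```

```text
tote ((473.4153747558594, -287.30889892578125), (255.56491088867188, 190.2989501953125), 79.41081237792969)
mat ((474.3081970214844, 309.36248779296875), (128.63897705078125, 218.96376037597656), 8.291523933410645)
[[[92, 89, 87], [127, 124, 121], [126, 123, 120], [113, 109, 108], [76, 73, 72], [82, 79, 77], [85, 83, 81], [80, 76, 76], [84, 81, 79], [75, 73, 72], [111, 110, 105], [134, 131, 126], [134, 132, 126], [132, 131, 125], [134, 131, 126]], [[109, 106, 104], [117, 127, 114], [117, 123, 112], [134, 118, 116], [127, 122, 120], [127, 123, 122], [118, 113, 112], [86, 84, 82], [76, 73, 72], [81, 76, 76], [131, 128, 123], [136, 134, 128], [132, 131, 124], [133, 130, 125], [134, 132, 126]], [[118, 115, 112], [126, 122, 119], [126, 122, 119], [130, 122, 119], [125, 122, 119], [118, 113, 110], [124, 120, 118], [127, 123, 120], [110, 106, 105], [108, 106, 101], [134, 132, 125], [134, 132, 126], [136, 133, 127], [133, 131, 124], [133, 131, 125]]]
```

View pics/tote1.png

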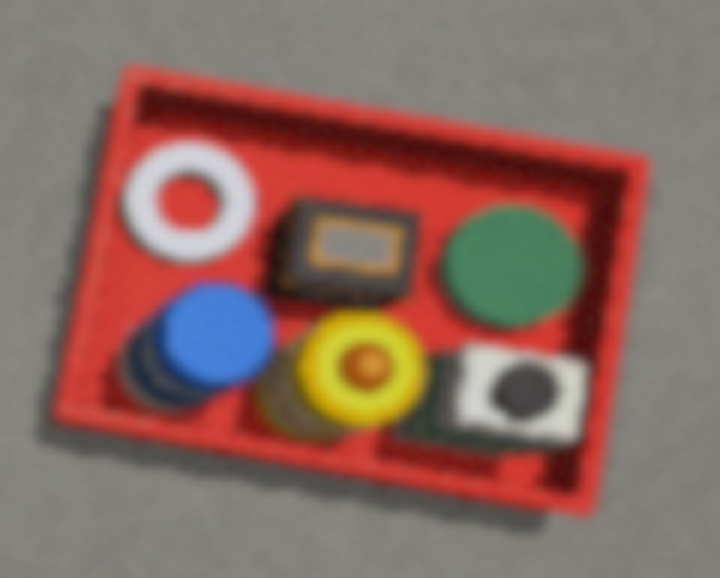

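View pics/charger1.png

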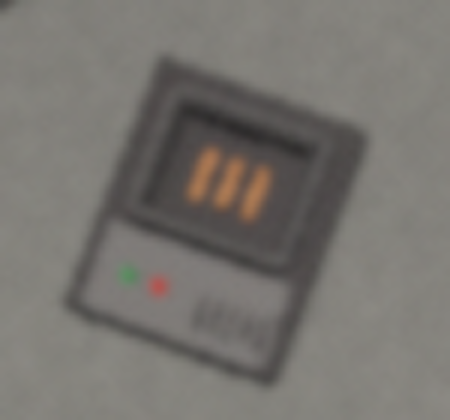

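```bash
cat >> h.py <<'E'
def yaw(o): 
    M=R.from_quat(o['ee_rot']).as_matrix(); return np.degrees(np.arctan2(M[1,1],M[0,1]))
def plan(x,y,z,yw,step=60,n=None,start=None):
    """tool-down target, yw = heading of tool y (deg)"""
    o=manip.get_obs(); p=np.array(o['position']); q=R.from_quat(o['ee_rot'])
    def down(a):
        s,c=np.sin(np.radians(a)),np.cos(np.radians(a)); return R.from_matrix(np.array([[-s,c,0],[c,s,0],[0,0,-1.]]).T.reshape(3,3).T if 0 else np.column_stack([[-s,c,0],[c,s,0],[0,0,-1.]]))
    if start is not None: p=np.array(start[:3]);q=down(start[3])
    t=np.array([x,y,z]); qt=down(yw); rv=(q.inv()*qt).as_rotvec()
    N=n or max(1,int(np.ceil(np.linalg.norm(t-p)*1000/step)),int(np.ceil(np.linalg.norm(rv)/0.18)))
    rows=[]
    for i in range(N):
        qi=q*R.from_rotvec(rv*i/N); d=qi.inv().apply((t-p)/N)*1000; r=rv/N
        rows.append(' '.join('%g'%v for v in list(np.round(d,1))+list(np.round(r,4))))
    for i in range(0,N,5): print('; '.join(r.replace('-0 ','0 ') for r in rows[i:i+5]))
E
python3 - <<'E'
from h import *
o=st();print(yaw(o))
a=np.radians(-20);cy=np.array([-np.sin(a),np.cos(a)])
t=np.array([.556,.012])-.065*cy;print(t)
plan(t[0],t[1],.25,-20)
E
```

```text
t 1.7 pos [0.1521 0.6062 0.2393] R [[-0.97, 0.243, 0.0], [0.243, 0.97, 0.0], [0.0, 0.0, -1.0]] F [ 0.4 -0.3 -0.3] g 0.996339980887735 j [-1.35  0.33 -0.06  1.46  0.02  1.35 -0.09]
75.91606887139213
[ 0.53376869 -0.04908002]
-40.7 -41.7 -0.8 0 0 0.1288; -45.8 -36.2 -0.8 0 0 0.1288; -50 -30 -0.8 0 0 0.1288; -53.5 -23.3 -0.8 0 0 0.1288; -56 -16.3 -0.8 0 0 0.1288
-57.6 -8.9 -0.8 0 0 0.1288; -58.3 -1.5 -0.8 0 0 0.1288; -58 6 -0.8 0 0 0.1288; -56.8 13.4 -0.8 0 0 0.1288; -54.6 20.6 -0.8 0 0 0.1288
-51.5 27.5 -0.8 0 0 0.1288; -47.5 33.8 -0.8 0 0 0.1288; -42.8 39.7 -0.8 0 0 0.1288
```

View pics/wrist0.png

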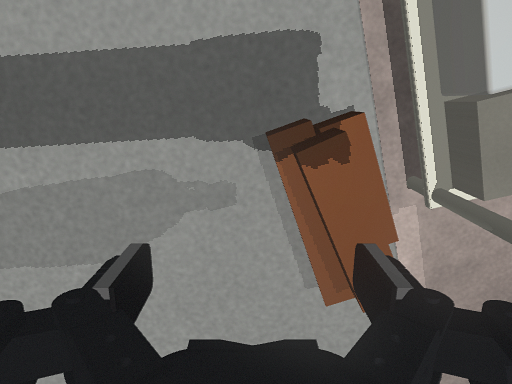

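Request:
arm_command(targets="-40.7 -41.7 -0.8 0 0 0.129; -45.8 -36.2 -0.8 0 0 0.129; -50 -30 -0.8 0 0 0.129; -53.5 -23.3 -0.8 0 0 0.129; -56 -16.3 -0.8 0 0 0.129", grip=85, squeeze=40)

```text
clock: 2.33
position: [0.2995, 0.3524, 0.2436]
ee_rot: [0.433, 0.902, 0.0, -0.0]
ft_force: [0.4, 0.3, -0.3]
grip_width: 0.999
```

Request:
arm_command(targets="-57.6 -8.9 -0.8 0 0 0.129; -58.3 -1.5 -0.8 0 0 0.129; -58 6 -0.8 0 0 0.129; -56.8 13.4 -0.8 0 0 0.129; -54.6 20.6 -0.8 0 0 0.129")

```text
clock: 2.95
position: [0.4457, 0.1001, 0.2477]
ee_rot: [0.696, 0.718, 0.001, -0.0]
ft_force: [0.1, 0.8, -0.3]
grip_width: 0.995
```

Request:
arm_command(targets="-51.5 27.5 -0.8 0 0 0.129; -47.5 33.8 -0.8 0 0 0.129; -42.8 39.7 -0.8 0 0 0.128; 0 0 0 0 0 0; 0 0 0 0 0 0")

```text
clock: 3.58
position: [0.5326, -0.0493, 0.2495]
ee_rot: [0.82, 0.573, -0.0, -0.0]
ft_force: [0.4, 1.2, 0.8]
grip_width: 0.995
```

Run:
```python
from h import *
c=cam('wrist','w1.png');o=st();print(yaw(o)); np.save('w1.npy',c,allow_pickle=True)
M=Rm(c);print(np.round(M,3),toW(c,[0,0,0]))
```

```text
t 3.625 pos [ 0.5325 -0.0486  0.2496] R [[0.342, 0.94, -0.0], [0.94, -0.342, 0.001], [0.0, -0.0, -1.0]] F [0.6 0.2 0.5] g 0.9936895133828608 j [-0.61  0.13  0.67  1.72 -0.09  1.32 -0.26]
-20.00110412420486
[[ 0.939 -0.343  0.   ]
 [-0.331 -0.907  0.261]
 [-0.09  -0.245 -0.965]] [0.55620408 0.01207431 0.38382348]
```

View pics/w1.png

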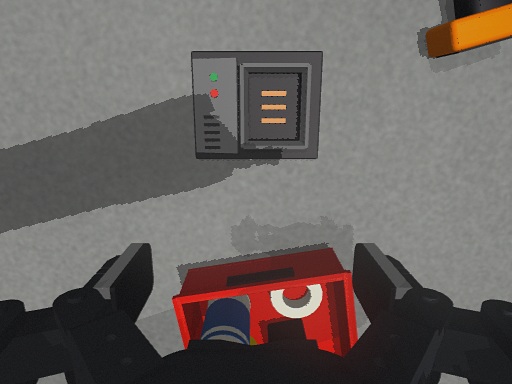

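Run:
```python
from h import *
c=np.load('w1.npy',allow_pickle=True).item()
for z,pts in((.014,[(192,51),(323,51),(319,158),(197,158)]),(.038,[(238,63),(311,63),(308,151),(240,151)]),(.014,[(261,107),(287,107),(274,93),(274,120.5)])):
    W=np.array([ray(c,u+.0,v,z) for u,v in pts])*1000; print(np.round(W,1).tolist(),W.mean(0), [np.linalg.norm(W[i]-W[(i+1)%4]) for i in range(4)], [np.degrees(np.arctan2(*(W[i]-W[j])[[1,0]])) for i,j in((1,0),(2,3),(0,3),(1,2))])
plan(.465,-.331,.35,-10.6)
```

```text
[[515.3, 80.0, 14.0], [641.1, 34.1, 14.0], [604.8, -70.1, 14.0], [477.8, -23.7, 14.0]] [559.77936636   5.08693048  14.        ] [np.float64(133.9627556086954), np.float64(110.30780942391159), np.float64(135.2093319182237), np.float64(110.29567075748491)] [np.float64(-20.055033620891695), np.float64(-20.05541960376517), np.float64(70.13727340797442), np.float64(70.78477519779318)]
[[555.5, 50.5, 38.0], [621.6, 26.3, 38.0], [593.2, -53.9, 38.0], [527.3, -29.9, 38.0]] [574.40106539  -1.74167848  38.        ] [np.float64(70.41697697828687), np.float64(85.10283065863531), np.float64(70.08794735048374), np.float64(85.10610312990589)] [np.float64(-20.05507391228704), np.float64(-20.055392386595123), np.float64(70.69338004229984), np.float64(70.47187461164874)]
[[562.9, 3.6, 14.0], [588.9, -5.9, 14.0], [580.6, 12.3, 14.0], [571.3, -14.5, 14.0]] [575.93284632  -1.13503964  14.        ] [np.float64(27.7089108140247), np.float64(20.086833920341878), np.float64(28.404182246204297), np.float64(19.926256431043694)] [np.float64(-20.05522787520151), np.float64(70.90729584795686), np.float64(114.94947379489909), np.float64(-65.49176285631262)]
-48.1 5.5 -16.8 -0.0001 -0.0001 -0.0273; -48.2 4.2 -16.8 -0.0001 -0.0001 -0.0273; -48.3 2.9 -16.8 -0.0001 -0.0001 -0.0273; -48.4 1.6 -16.7 -0.0001 -0.0001 -0.0273; -48.4 0.2 -16.7 -0.0001 -0.0001 -0.0273
-48.4 -1.1 -16.7 -0.0001 -0.0001 -0.0273
```

Request:
arm_command(targets="-48.1 5.5 -16.8 0 0 -0.0273; -48.2 4.2 -16.8 0 0 -0.0273; -48.3 2.9 -16.8 0 0 -0.0273; -48.4 1.6 -16.7 0 0 -0.0273; -48.4 0.2 -16.7 0 0 -0.0273")

```text
clock: 4.25
position: [0.4758, -0.2847, 0.3343]
ee_rot: [0.777, 0.629, 0.001, -0.0]
ft_force: [0.6, -0.2, -0.2]
grip_width: 0.993
```

Request:
arm_command(targets="-48.4 -1.1 -16.7 0 0 -0.0273; 0 0 0 0 0 0; 0 0 0 0 0 0; 0 0 0 0 0 0")

```text
clock: 4.75
position: [0.4654, -0.33, 0.3497]
ee_rot: [0.769, 0.639, 0.0, -0.001]
ft_force: [0.0, -0.1, -0.2]
grip_width: 0.993
```

Run:
```python
from h import *
c=cam('wrist','w2.png');o=st();print(yaw(o)); np.save('w2.npy',c,allow_pickle=True)
cv2.imwrite('pics/w2b.png',cv2.resize(c['frame'][:270,100:400,::-1],None,fx=2.6,fy=2.2,interpolation=cv2.INTER_CUBIC))
for k in['spray','glue','solvent','pack']:
        print(k,[(round(d['p'],2),np.round(toW(c,d['xyz']),3).tolist()) for d in manip.search_frame(c,k)[:2]])
```

```text
t 4.8 pos [ 0.4653 -0.3302  0.3498] R [[0.183, 0.983, -0.0], [0.983, -0.183, 0.001], [0.001, -0.0, -1.0]] F [-0.9  0.5  0.7] g 0.9946907611461577 j [-0.2   0.22  0.89  1.46 -0.17  1.54  0.5 ]
-10.556537980378456
spray [(0.85, [0.445, -0.217, 0.158])]
glue [(0.62, [0.435, -0.275, 0.14])]
solvent [(0.8, [0.429, -0.339, 0.137])]
pack [(0.66, [0.495, -0.289, 0.077])]
```

View pics/w2.png

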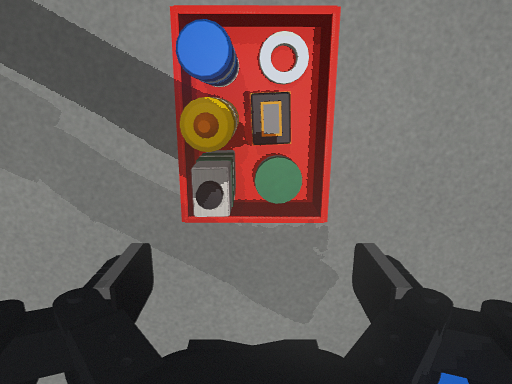

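View pics/w2b.png

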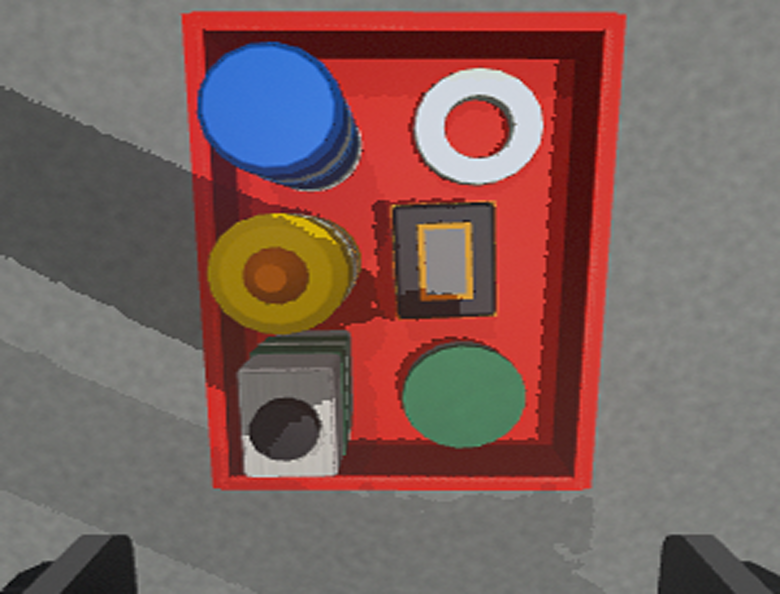

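Run:
```python
from h import *
c=np.load('w2.npy',allow_pickle=True).item(); f=c['frame'];hsv=cv2.cvtColor(f,cv2.COLOR_RGB2HSV)
W=np.array([ray(c,u,v,.07) for u,v in[(171,6),(340.5,6),(327.5,222),(182,222)]])*1000
print('tote',np.round(W,1).tolist(),W.mean(0),[np.linalg.norm(W[i]-W[(i+1)%4]) for i in range(4)],[np.degrees(np.arctan2(*(W[i]-W[j])[[1,0]])) for i,j in((1,0),(2,3),(0,3),(1,2))])
tc=W.mean(0)[:2]/1000; 
def circ(m,z,n):
    m=m.astype(np.uint8); cs,_=cv2.findContours(m,cv2.RETR_EXTERNAL,cv2.CHAIN_APPROX_NONE); k=max(cs,key=cv2.contourArea)
    P=np.array([ray(c,u,v,z)[:2]*1000 for u,v in cv2.convexHull(k)[:,0]]).astype(np.float32)
    (x,y),r=cv2.minEnclosingCircle(P); print(n,x,y,r,'px',k[:,0].min(0),k[:,0].max(0)); return np.array([x,y])/1000
h,s,v=hsv[...,0],hsv[...,1],hsv[...,2]
print(f[51,205],f[124,190],f[124,232])
sp=circ((h>100)&(h<120)&(s>120)&(v>170),.155,'spray')
gl=circ((h>18)&(h<32)&(s>180)&(v>80),.135,'glue')
noz=[ray(c,205,124,.155)*1000]; print('noz',noz)
so=np.array([ray(c,u,v,.137) for u,v in[(192.5,167.5),(231,167.5),(230,216.5),(193,216.5)]])*1000
print('solv',np.round(so,1).tolist(),so.mean(0),[np.degrees(np.arctan2(*(so[i]-so[j])[[1,0]])) for i,j in((1,0),(2,3),(0,3),(1,2))],[np.linalg.norm(so[i]-so[(i+1)%4]) for i in range(4)]);print('cap',ray(c,209.5,195,.153)*1000)
pk=np.array([ray(c,u/2.6+100,v/2.2,.08) for u,v in[(393,203),(494,203),(495,318),(395,318)]])*1000
print('pack',np.round(pk,1).tolist(),pk.mean(0),[np.degrees(np.arctan2(*(pk[i]-pk[j])[[1,0]])) for i,j in((1,0),(2,3),(0,3),(1,2))],[np.linalg.norm(pk[i]-pk[(i+1)%4]) for i in range(4)])
a=np.radians(-10.6);X=np.array([np.cos(a),np.sin(a)]);Y=np.array([-X[1],X[0]])
for n,p in(('spray',sp),('glue',gl),('solv',so.mean(0)[:2]/1000),('pack',pk.mean(0)[:2]/1000)): print(n,(p-tc)@X*1000,(p-tc)@Y*1000)
```

```text
tote [[408.5, -148.4, 70.0], [593.4, -182.7, 70.0], [547.3, -432.7, 70.0], [360.5, -398.0, 70.0]] [ 477.43242599 -290.4818205    70.        ] [np.float64(188.04348288791473), np.float64(254.18980526745975), np.float64(190.01530027464352), np.float64(254.173581338037)] [np.float64(-10.510181186144743), np.float64(-10.516599470354755), np.float64(79.12049760526149), np.float64(79.56498196675061)]
[ 61 119 215] [155 124  13] [137 108  13]
spray 442.7433776855469 -211.69874572753906 23.377655029296875 px [178  21] [228  75]
glue 429.41510009765625 -279.0357360839844 28.44489860534668 px [180  97] [234 151]
noz [array([ 430.00357358, -277.75186504,  155.        ])]
solv [[404.7, -319.7, 137.0], [444.4, -327.1, 137.0], [432.5, -380.0, 137.0], [392.9, -372.7, 137.0]] [ 418.61613486 -349.86355721  137.        ] [np.float64(-10.514774705928499), np.float64(-10.516407952016765), np.float64(77.41164644056543), np.float64(77.38988024111545)] [np.float64(40.339341385181584), np.float64(54.25150926011752), np.float64(40.31867657926411), np.float64(54.24960908030325)]
cap [ 418.67202597 -348.20186757  153.        ]
pack [[479.1, -255.1, 80.0], [523.1, -263.3, 80.0], [514.3, -322.7, 80.0], [469.0, -314.3, 80.0]] [ 496.3505143  -288.86544802   80.        ] [np.float64(-10.512498182162512), np.float64(-10.5140520530104), np.float64(80.31288693705649), np.float64(81.59336391640801)] [np.float64(44.74572806300892), np.float64(60.09269217610387), np.float64(46.08875753925206), np.float64(60.05708953756392)]
spray -48.58934481955313 71.0575718197931
glue -49.30344968170476 2.417909029466631
solv -46.88926099124568 -69.1877443033814
pack 18.297923829837156 5.068797541725869
```

Run:
```python
from h import *
plan(.443,-.212,.200,-10.5)
plan(.443,-.212,.114,-10.5,step=30,start=(.443,-.212,.2,-10.5))
```

```text
28.3 -10.9 37.5 0 -0.0001 -0.0007; 28.3 -10.9 37.5 0 -0.0001 -0.0007; 28.3 -10.8 37.5 0 -0.0001 -0.0007; 28.3 -10.8 37.5 0 -0.0001 -0.0007
0 0 28.7 0 0 0; 0 0 28.7 0 0 0; 0 0 28.7 0 0 0
```

Request:
arm_command(targets="28.3 -10.9 37.5 0 0 0; 28.3 -10.9 37.5 0 0 0; 28.3 -10.9 37.5 0 0 0; 28.3 -10.9 37.5 0 0 0; 0 0 0 0 0 0")

```text
clock: 5.62
position: [0.4414, -0.2097, 0.1979]
ee_rot: [0.769, 0.639, -0.001, -0.002]
ft_force: [-0.0, -0.4, -0.3]
grip_width: 0.995
```

Request:
arm_command(targets="0 0 28.7 0 0 0; 0 0 28.7 0 0 0; 0 0 28.7 0 0 0; 0 0 0 0 0 0; 0 0 0 0 0 0")

```text
clock: 6.25
position: [0.4436, -0.2134, 0.1155]
ee_rot: [0.77, 0.638, 0.0, 0.001]
ft_force: [0.7, 0.9, 0.0]
grip_width: 0.997
```

Run:
```python
from h import *
c=cam('wrist','w3.png');o=st();print(yaw(o))
```

```text
t 6.3 pos [ 0.4437 -0.2133  0.1156] R [[0.186, 0.982, 0.002], [0.982, -0.186, -0.0], [-0.0, 0.002, -1.0]] F [ 0.4 -0.3 -0.2] g 0.9953515218792237 j [-0.38  0.18  0.81  1.99 -0.15  1.03  0.31]
-10.744382721985836
```

View pics/w3.png

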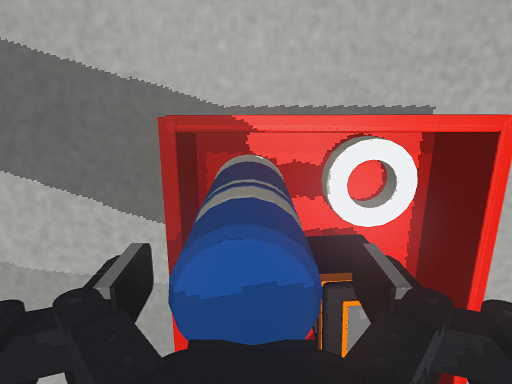

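Run:
```python
from h import *
c=cam('wrist');o=manip.get_obs();p=np.array(o['position']);M=R.from_quat(o['ee_rot']).as_matrix()
for u,v,z in((169,292,.149),(321.5,292,.149),(149,245,.115),(356,245,.115),(151,262,.107),(354,262,.107)):
    w=ray(c,u,v,z);print(np.round(w*1000,1),np.round(M.T@(w-p)*1000,1))
```

```text
[ 417.7 -204.8  149. ] [  3.3 -27.  -33.5]
[ 468.3 -214.5  149. ] [  3.2  24.5 -33.4]
[ 401.8 -199.8  115. ] [  5.3 -43.6   0.4]
[ 490.  -216.6  115. ] [ 5.2 46.2  0.6]
[ 397.2 -211.2  107. ] [ -6.8 -46.    8.4]
[ 490.2 -229.   107. ] [-6.9 48.6  8.6]
```

Request:
arm_command(targets="0 -2.3 0 0 0 0; 0 0 0 0 0 0")

```text
clock: 6.6
position: [0.4406, -0.2122, 0.1145]
ee_rot: [0.77, 0.638, 0.0, 0.0]
ft_force: [-0.0, -0.9, -0.8]
grip_width: 0.996
```

Request:
arm_command(targets="0 0 0 0 0 0; 0 0 0 0 0 0; 0 0 0 0 0 0; 0 0 0 0 0 0; 0 0 0 0 0 0", grip=0, squeeze=40)

```text
clock: 7.22
position: [0.4407, -0.2123, 0.1143]
ee_rot: [0.77, 0.638, 0.0, 0.0]
ft_force: [-0.4, 0.1, 5.8]
grip_width: 0.607
```

Run:
```python
from h import *
o=st();print(yaw(o))
a=np.radians(8.3);X=np.array([np.cos(a),np.sin(a)]);Y=np.array([-X[1],X[0]])
for d in(75,0,-75): print(np.array([474.3,309.4])+d*Y)
```

```text
t 7.225 pos [ 0.4407 -0.2123  0.1143] R [[0.186, 0.983, 0.0], [0.983, -0.186, 0.0], [0.0, 0.0, -1.0]] F [-0.4  0.1  5.8] g 0.6072850287650084 j [-0.38  0.18  0.81  2.   -0.15  1.03  0.31]
-10.730891739661294
[463.47328492 383.61443418]
[474.3 309.4]
[485.12671508 235.18556582]
```

Run:
```python
from h import *
plan(.4407,-.2123,.215,-10.73,step=50)
plan(.463,.384,.215,8.3,start=(.4407,-.2123,.215,-10.73))
```

```text
0 0 -33.6 0.0001 -0.0001 -0; 0 0 -33.6 0.0001 -0.0001 -0; 0 0 -33.6 0.0001 -0.0001 -0
59 -8.9 0 0 0 -0.0332; 59.3 -6.9 0 0 0 -0.0332; 59.5 -5 0 0 0 -0.0332; 59.6 -3 0 0 0 -0.0332; 59.7 -1 0 0 0 -0.0332
59.7 1 0 0 0 -0.0332; 59.6 2.9 0 0 0 -0.0332; 59.5 4.9 0 0 0 -0.0332; 59.3 6.9 0 0 0 -0.0332; 59 8.9 0 0 0 -0.0332
```

Request:
arm_command(targets="0 0 0 0 0 0; 0 0 -10 0 0 0; 0 0 -20 0 0 0; 0 0 -35 0 0 0; 0 0 -35 0 0 0")

```text
clock: 7.85
position: [0.44, -0.2122, 0.2151]
ee_rot: [0.77, 0.638, -0.0, -0.0]
ft_force: [0.5, 0.6, -3.1]
grip_width: 0.61
```

Request:
arm_command(targets="25 -4.4 -2 0 0 -0.0166; 45 -7 0 0 0 -0.0332; 59.5 -6 0 0 0 -0.0332; 59.6 -3 0 0 0 -0.0332; 59.7 -1 0 0 0 -0.0332", squeeze=60)

```text
clock: 8.48
position: [0.4498, 0.0393, 0.2165]
ee_rot: [0.72, 0.694, 0.0, 0.0]
ft_force: [1.2, -0.0, -3.0]
grip_width: 0.605
```

Request:
arm_command(targets="59.7 1 0 0 0 -0.0332; 59.6 2.9 0 0 0 -0.0332; 59.5 4.9 0 0 0 -0.0332; 59.3 6.9 0 0 0 -0.0332; 50 8 0 0 0 -0.0332")

```text
clock: 9.1
position: [0.4657, 0.3289, 0.2161]
ee_rot: [0.66, 0.752, -0.0, 0.0]
ft_force: [1.0, 0.2, -2.2]
grip_width: 0.605
```

Run:
```python
from h import *
o=st();print(yaw(o))
plan(.463,.384,.215,8.3)
```

```text
t 9.1 pos [0.4657 0.3289 0.2161] R [[-0.13, 0.992, -0.0], [0.992, 0.13, -0.0], [-0.0, -0.0, -1.0]] F [ 1.   0.2 -2.2] g 0.6048494306826974 j [-0.94  0.22  0.29  1.66 -0.07  1.27 -0.51]
7.462187239233002
55 4.4 1 -0.0003 0.0004 -0.0146
```

Request:
arm_command(targets="35 2.8 0 0 0 -0.009; 19 1.5 10 0 0 -0.005; 0 0 35 0 0 0; 0 0 30 0 0 0; 0 0 12 0 0 0")

```text
clock: 9.72
position: [0.4629, 0.379, 0.1269]
ee_rot: [0.656, 0.755, -0.002, 0.0]
ft_force: [0.5, 0.7, -2.6]
grip_width: 0.609
```

Run:
```python
from h import *
c=cam('wrist','w4.png');o=st();print(yaw(o))
print([(round(ray(c,u,v,.003)[0],4),round(ray(c,u,v,.003)[1],4)) for u,v in[(0,0)]])
```

```text
t 9.775 pos [0.4628 0.3791 0.1265] R [[-0.141, 0.99, -0.002], [0.99, 0.141, -0.003], [-0.003, -0.003, -1.0]] F [-1.6 -0.4 -4.2] g 0.6091602792945285 j [-0.97  0.36  0.26  1.68 -0.1   1.11 -0.55]
8.088436911138292
[(np.float64(0.2728), np.float64(0.4855))]
```

View pics/w4.png

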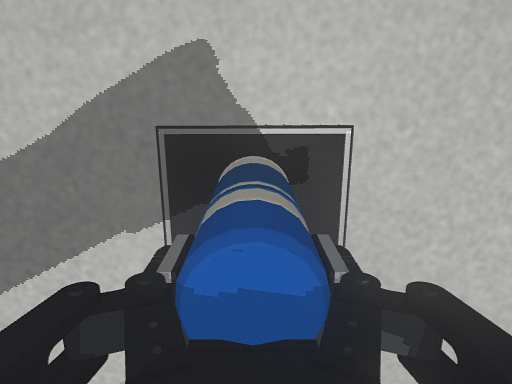

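Request:
arm_command(targets="0 0 7 0 0 0; 0 0 5 0 0 0; 0 0 1 0 0 0; 0 0 0 0 0 0")

```text
clock: 10.28
position: [0.4636, 0.3809, 0.1165]
ee_rot: [0.655, 0.756, 0.0, -0.0]
ft_force: [-0.1, 0.4, -4.0]
grip_width: 0.605
```

Run:
```python
from h import *
o=st();print(yaw(o))
```

```text
t 10.275 pos [0.4636 0.3809 0.1165] R [[-0.142, 0.99, 0.0], [0.99, 0.142, 0.0], [0.0, 0.0, -1.0]] F [-0.1  0.4 -4. ] g 0.6051493574477701 j [-0.97  0.38  0.25  1.69 -0.1   1.09 -0.54]
8.150465446694431
```

Request:
arm_command(targets="0 0 3 0 0 0; 0 0 1.2 0 0 0; 0 0 0 0 0 0")

```text
clock: 10.65
position: [0.4636, 0.381, 0.1125]
ee_rot: [0.655, 0.756, 0.0, -0.0]
ft_force: [-1.4, -1.0, 4.0]
grip_width: 0.609
```

Request:
arm_command(targets="0 0 0 0 0 0; 0 0 0 0 0 0; 0 0 0 0 0 0; 0 0 0 0 0 0; 0 0 0 0 0 0", grip=85)

```text
clock: 11.28
position: [0.4635, 0.3807, 0.1119]
ee_rot: [0.655, 0.756, 0.0, -0.0]
ft_force: [-0.7, -1.4, -0.2]
grip_width: 0.997
```

Run:
```python
from h import *
c=cam('wrist','w5.png');o=st();print(yaw(o))
plan(.4636,.381,.20,8.15,step=50)
# glue: corrected by -1.3 along tote x
a=np.radians(-10.6);X=np.array([np.cos(a),np.sin(a)])
g=np.array([.4297,-.2785])-.0013*X; print(g)
plan(g[0],g[1],.21,-10.5,start=(.4636,.381,.2,8.15))
```

```text
t 11.325 pos [0.4635 0.3808 0.1119] R [[-0.142, 0.99, -0.0], [0.99, 0.142, 0.0], [0.0, 0.0, -1.0]] F [ 0.8 -0.1  0. ] g 0.9959885946665086 j [-0.97  0.38  0.25  1.69 -0.11  1.08 -0.54]
8.147622433031065
0.1 0.1 -44 0 -0.0001 -0; 0.1 0.1 -44 0 -0.0001 -0
[ 0.42842218 -0.27826086]
-54 -10.7 -0.8 0 0 0.0271; -54.2 -9.2 -0.8 0 0 0.0271; -54.5 -7.7 -0.8 0 0 0.0271; -54.7 -6.3 -0.8 0 0 0.0271; -54.8 -4.8 -0.8 0 0 0.0271
-54.9 -3.3 -0.8 0 0 0.0271; -55 -1.8 -0.8 0 0 0.0271; -55 -0.3 -0.8 0 0 0.0271; -55 1.2 -0.8 0 0 0.0271; -55 2.7 -0.8 0 0 0.0271
-54.9 4.2 -0.8 0 0 0.0271; -54.7 5.6 -0.8 0 0 0.0271
```

View pics/w5.png

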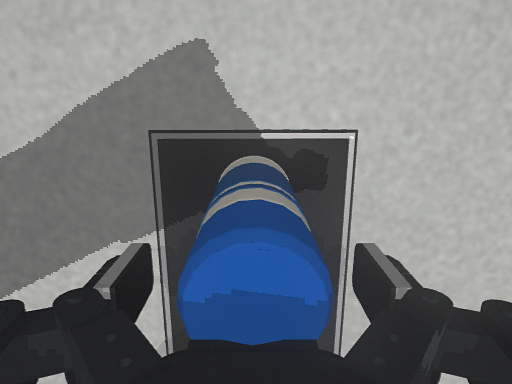

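Request:
arm_command(targets="0 0 -25 0 0 0; 0 0 -45 0 0 0; -25 -5 -18 0 0 0.013; -54 -11 -1 0 0 0.0271; -54.2 -9.2 -0.8 0 0 0.0271")

```text
clock: 11.95
position: [0.4544, 0.2441, 0.202]
ee_rot: [0.68, 0.733, 0.0, 0.0]
ft_force: [0.2, -0.5, 0.3]
grip_width: 0.995
```

Request:
arm_command(targets="-60 -7.7 -0.8 0 0 0.0271; -60 -6.3 -0.8 0 0 0.0271; -60 -4.8 -0.8 0 0 0.0271; -60 -3.3 -0.8 0 0 0.0271; -60 -1.8 -0.8 0 0 0.0271")

```text
clock: 12.58
position: [0.4365, -0.057, 0.206]
ee_rot: [0.728, 0.685, 0.001, 0.0]
ft_force: [0.7, 0.0, -0.1]
grip_width: 0.997
```

Run:
```python
from h import *
o=st();print(yaw(o))
plan(.4284,-.2783,.2,-10.6)
```

```text
t 12.575 pos [ 0.4365 -0.057   0.206 ] R [[0.061, 0.998, 0.001], [0.998, -0.061, 0.001], [0.001, 0.001, -1.0]] F [ 0.7  0.  -0.1] g 0.9974628812827687 j [-0.61 -0.11  0.61  1.99  0.06  1.23 -0.09]
-3.5157747050427948
-55.3 1.4 1.4 0.0002 -0.0002 0.0309; -55.3 3.1 1.5 0.0002 -0.0002 0.0309; -55.1 4.8 1.5 0.0002 -0.0002 0.0309; -55 6.5 1.5 0.0002 -0.0002 0.0309
```

Request:
arm_command(targets="-55.3 1.4 1.4 0 0 0.031; -55.3 3.1 1.5 0 0 0.031; -55.1 4.8 1.5 0 0 0.031; -50 6 1.5 0 0 0.031; -5 0.5 0 0 0 0")

```text
clock: 13.2
position: [0.4276, -0.28, 0.1999]
ee_rot: [0.771, 0.637, -0.001, 0.001]
ft_force: [0.0, 0.4, -0.1]
grip_width: 0.995
```

Run:
```python
from h import *
o=st();print(yaw(o))
plan(.4284,-.2783,.1125,-10.6,step=35)
```

```text
t 13.2 pos [ 0.4276 -0.28    0.1999] R [[0.189, 0.982, -0.0], [0.982, -0.189, -0.002], [-0.002, -0.0, -1.0]] F [ 0.   0.4 -0.1] g 0.9950363319686197 j [-0.35  0.13  0.92  1.85 -0.11  1.21  0.41]
-10.905025081383553
0.7 0.2 29.1 0 0.0007 -0.0018; 0.7 0.2 29.1 0 0.0007 -0.0018; 0.6 0.2 29.1 0 0.0007 -0.0018
```

Request:
arm_command(targets="0.7 0.2 29 0 0 -0.002; 0.7 0.2 29 0 0 -0.002; 0.6 0.2 29 0 0 -0.002; 0 0 0 0 0 0; 0 0 0 0 0 0")

```text
clock: 13.82
position: [0.4303, -0.2745, 0.1138]
ee_rot: [0.767, 0.641, 0.0, 0.0]
ft_force: [-0.3, -0.6, 0.1]
grip_width: 0.995
```

Run:
```python
from h import *
c=cam('wrist','w6.png');o=st();print(yaw(o))
```

```text
t 13.875 pos [ 0.4305 -0.2746  0.114 ] R [[0.177, 0.984, 0.002], [0.984, -0.177, -0.0], [0.0, 0.002, -1.0]] F [0.2 0.2 0.6] g 0.9966886602137797 j [-0.3   0.26  0.88  1.95 -0.23  1.04  0.51]
-10.20616135448152
```

View pics/w6.png

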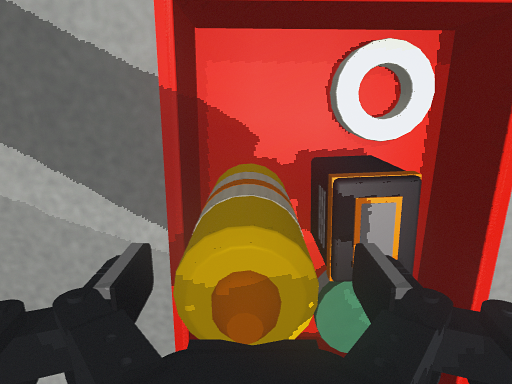

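Request:
arm_command(targets="-3 -2.2 1 0 0 0; 0 0 0 0 0 0; 0 0 0 0 0 0")

```text
clock: 14.25
position: [0.4272, -0.2771, 0.112]
ee_rot: [0.767, 0.641, 0.0, 0.0]
ft_force: [0.1, -1.1, -0.6]
grip_width: 0.998
```

Request:
arm_command(targets="0 0 0 0 0 0; 0 0 0 0 0 0; 0 0 0 0 0 0; 0 0 0 0 0 0; 0 0 0 0 0 0", grip=0, squeeze=60)

```text
clock: 14.88
position: [0.4273, -0.2771, 0.1122]
ee_rot: [0.767, 0.641, 0.0, -0.0]
ft_force: [-1.2, 1.9, 5.8]
grip_width: 0.634
```

Run:
```python
from h import *
o=st();print(yaw(o))
plan(.474,.309,.215,8.3,start=(.4277,-.278,.215,-10.3))
```

```text
t 14.875 pos [ 0.4273 -0.2771  0.1122] R [[0.178, 0.984, 0.0], [0.984, -0.178, 0.0], [0.0, 0.0, -1.0]] F [-1.2  1.9  5.8] g 0.6340351572418523 j [-0.29  0.26  0.89  1.95 -0.23  1.04  0.52]
-10.229352863715647
58.6 -5.9 0 0 0 -0.0325; 58.7 -4 0 0 0 -0.0325; 58.8 -2.1 0 0 0 -0.0325; 58.9 -0.2 0 0 0 -0.0325; 58.9 1.7 0 0 0 -0.0325
58.8 3.6 0 0 0 -0.0325; 58.6 5.5 0 0 0 -0.0325; 58.4 7.4 0 0 0 -0.0325; 58.1 9.3 0 0 0 -0.0325; 57.8 11.2 0 0 0 -0.0325
```

Request:
arm_command(targets="0 0 -10 0 0 0; 0 0 -20 0 0 0; 0 0 -35 0 0 0; 0 0 -35 0 0 0; 20 -2 -3 0 0 -0.012")

```text
clock: 15.5
position: [0.429, -0.2588, 0.2173]
ee_rot: [0.764, 0.645, 0.001, 0.002]
ft_force: [-0.3, -0.0, -4.6]
grip_width: 0.638
```

Request:
arm_command(targets="48 -5 0 0 0 -0.0325; 58.7 -4 0 0 0 -0.0325; 58.8 -2.1 0 0 0 -0.0325; 58.9 -0.2 0 0 0 -0.0325; 58.9 1.7 0 0 0 -0.0325")

```text
clock: 16.12
position: [0.4468, 0.0277, 0.2152]
ee_rot: [0.708, 0.706, 0.0, 0.0]
ft_force: [1.7, -0.5, -3.6]
grip_width: 0.639
```

Request:
arm_command(targets="58.8 3.6 0 0 0 -0.0325; 58.6 5.5 0 0 0 -0.0325; 58.4 7.4 0 0 0 -0.0325; 58.1 9.3 0 0 0 -0.0325; 30 6 0 0 0 -0.0162")

```text
clock: 16.75
position: [0.4636, 0.2949, 0.2145]
ee_rot: [0.654, 0.757, -0.0, -0.0]
ft_force: [-0.0, -1.4, -4.0]
grip_width: 0.636
```

Run:
```python
from h import *
o=st();print(yaw(o))
plan(.474,.309,.215,8.3)
```

```text
t 16.75 pos [0.4636 0.2949 0.2145] R [[-0.146, 0.989, -0.001], [0.989, 0.146, -0.0], [-0.0, -0.001, -1.0]] F [-0.  -1.4 -4. ] g 0.635980729677414 j [-0.96  0.18  0.35  1.72 -0.07  1.26 -0.45]
8.380552825138732
12.5 12.3 -0.5 -0.0007 0.0003 0.0014
```

Request:
arm_command(targets="8 8 5 0 0 0; 4 4 30 0 0 0; 0 0 35 0 0 0; 0 0 22 0 0 0; 0 0 7 0 0 0")

```text
clock: 17.38
position: [0.4745, 0.3035, 0.1145]
ee_rot: [0.656, 0.755, -0.001, 0.0]
ft_force: [-0.2, 0.1, -3.5]
grip_width: 0.632
```

Request:
arm_command(targets="0 0 2 0 0 0; 0 0 1 0 0 0; 0 0 0 0 0 0")

```text
clock: 17.75
position: [0.4752, 0.3054, 0.1136]
ee_rot: [0.655, 0.756, 0.001, 0.0]
ft_force: [0.4, 0.3, -3.1]
grip_width: 0.637
```

Request:
arm_command(targets="0 0 2 0 0 0; 0 0 1 0 0 0; 0 0 0 0 0 0")

```text
clock: 18.12
position: [0.475, 0.3053, 0.1103]
ee_rot: [0.655, 0.756, 0.0, -0.0]
ft_force: [-1.3, -1.6, 2.1]
grip_width: 0.636
```

Request:
arm_command(targets="0 0 0 0 0 0; 0 0 0 0 0 0; 0 0 0 0 0 0; 0 0 0 0 0 0; 0 0 0 0 0 0", grip=85)

```text
clock: 18.75
position: [0.4749, 0.3052, 0.1098]
ee_rot: [0.655, 0.756, 0.0, -0.0]
ft_force: [0.3, 0.3, 0.1]
grip_width: 0.997
```

Run:
```python
from h import *
c=cam('wrist','w7.png');o=st();print(yaw(o))
a=np.radians(-10.6);X=np.array([np.cos(a),np.sin(a)])
g=np.array([.4186,-.3492])-.0013*X; print(g)
plan(g[0],g[1],.21,-10.6,start=(.475,.3053,.205,8.3))
```

```text
t 18.8 pos [0.4748 0.3052 0.1098] R [[-0.142, 0.99, 0.0], [0.99, 0.142, 0.0], [0.0, 0.0, -1.0]] F [-0.3  0.7 -1.4] g 0.9920665502471101 j [-0.94  0.32  0.34  1.79 -0.12  1.05 -0.41]
8.147176606104724
[ 0.41732218 -0.34896086]
-58.1 -13.8 -0.5 0 0 0.03; -58.5 -12 -0.5 0 0 0.03; -58.8 -10.3 -0.5 0 0 0.03; -59.1 -8.5 -0.5 0 0 0.03; -59.3 -6.7 -0.5 0 0 0.03
-59.5 -4.9 -0.5 0 0 0.03; -59.6 -3.2 -0.5 0 0 0.03; -59.7 -1.4 -0.5 0 0 0.03; -59.7 0.4 -0.5 0 0 0.03; -59.7 2.2 -0.5 0 0 0.03
-59.6 4 -0.5 0 0 0.03
```

View pics/w7.png

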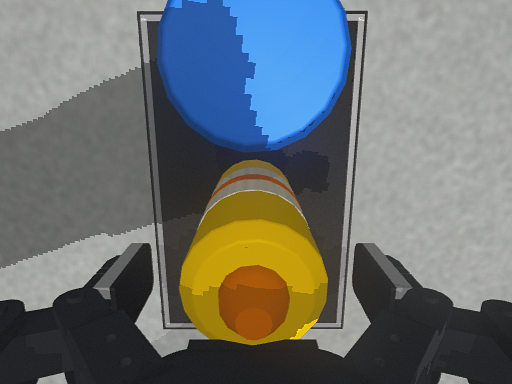

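Request:
arm_command(targets="0 0 -25 0 0 0; 0 0 -45 0 0 0; -25 -5 -22 0 0 0.013; -58 -13.8 -0.5 0 0 0.03; -58.5 -12 -0.5 0 0 0.03")

```text
clock: 19.42
position: [0.461, 0.1595, 0.2031]
ee_rot: [0.682, 0.731, 0.0, 0.0]
ft_force: [1.0, -0.9, 1.4]
grip_width: 0.997
```

Request:
arm_command(targets="-58.8 -10.3 -0.5 0 0 0.03; -59.1 -8.5 -0.5 0 0 0.03; -59.3 -6.7 -0.5 0 0 0.03; -59.5 -4.9 -0.5 0 0 0.03; -59.6 -3.2 -0.5 0 0 0.03")

```text
clock: 20.05
position: [0.4297, -0.1377, 0.2056]
ee_rot: [0.735, 0.678, 0.001, 0.0]
ft_force: [0.7, 0.1, 0.6]
grip_width: 0.996
```

Run:
```python
from h import *
o=st();print(yaw(o))
plan(.4173,-.349,.205,-10.6,step=58)
```

```text
t 20.05 pos [ 0.4297 -0.1377  0.2056] R [[0.082, 0.997, 0.001], [0.997, -0.082, 0.001], [0.001, 0.001, -1.0]] F [0.7 0.1 0.6] g 0.9958404640074549 j [-0.57 -0.09  0.76  1.98  0.07  1.23  0.08]
-4.686239221474393
-52.9 1.2 0.1 0.0002 -0.0002 0.0258; -52.9 2.6 0.1 0.0002 -0.0002 0.0258; -52.8 4 0.1 0.0002 -0.0002 0.0258; -52.6 5.3 0.1 0.0002 -0.0002 0.0258
```

Request:
arm_command(targets="-52.9 1.2 0 0 0 0.026; -52.9 2.6 0 0 0 0.026; -52.8 4 0 0 0 0.026; -46 5 0 0 0 0.026; -4 0.4 0 0 0 0")

```text
clock: 20.68
position: [0.4168, -0.348, 0.2052]
ee_rot: [0.771, 0.637, -0.001, 0.0]
ft_force: [0.0, 0.5, 0.5]
grip_width: 0.996
```

Request:
arm_command(targets="0 0 0 0 0 0; 0 0 0 0 0 0")

```text
clock: 20.92
position: [0.4189, -0.3433, 0.2052]
ee_rot: [0.769, 0.64, 0.001, -0.0]
ft_force: [0.1, 0.1, 0.0]
grip_width: 0.997
```

Run:
```python
from h import *
o=st();print(yaw(o))
plan(.4173,-.349,.114,-10.6,step=35)
c=cam('wrist','w8.png')
```

```text
t 20.925 pos [ 0.4189 -0.3433  0.2052] R [[0.182, 0.983, 0.0], [0.983, -0.182, 0.001], [0.001, 0.0, -1.0]] F [0.1 0.1 0. ] g 0.9969380311138298 j [-0.26  0.25  1.01  1.77 -0.22  1.24  0.62]
-10.477384368742586
-2 -0.2 30.4 0.0001 -0.0004 0.0007; -2 -0.2 30.4 0.0001 -0.0004 0.0007; -2 -0.2 30.4 0.0001 -0.0004 0.0007
```

View pics/w8.png

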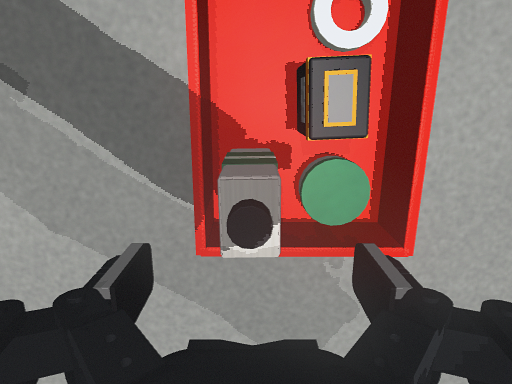

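Request:
arm_command(targets="-2 -0.6 30 0 0 0; -2 -0.6 30 0 0 0; -2 0 30 0 0 0; 0 0 0 0 0 0; 0 0 0 0 0 0")

```text
clock: 21.6
position: [0.4168, -0.3502, 0.1165]
ee_rot: [0.769, 0.639, 0.0, 0.001]
ft_force: [0.3, 0.3, -0.1]
grip_width: 0.997
```

Run:
```python
from h import *
c=cam('wrist','w9.png');o=st();print(yaw(o))
```

```text
t 21.65 pos [ 0.4169 -0.3504  0.1167] R [[0.183, 0.983, 0.002], [0.983, -0.183, -0.0], [-0.0, 0.002, -1.0]] F [-0.5 -0.2  0.2] g 0.9957802162066887 j [-0.17  0.37  0.95  1.86 -0.34  1.08  0.72]
-10.551577847356146
```

View pics/w9.png

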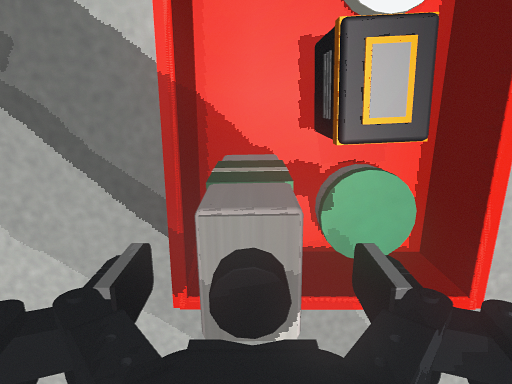

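Request:
arm_command(targets="0 -1.2 3 0 0 0; 0 0 0 0 0 0; 0 0 0 0 0 0")

```text
clock: 22.02
position: [0.415, -0.3501, 0.1125]
ee_rot: [0.769, 0.639, 0.0, 0.0]
ft_force: [0.3, -0.3, -0.1]
grip_width: 0.993
```

Request:
arm_command(targets="0 0 0 0 0 0; 0 0 0 0 0 0; 0 0 0 0 0 0; 0 0 0 0 0 0; 0 0 0 0 0 0", grip=0, squeeze=60)

```text
clock: 22.65
position: [0.4151, -0.3502, 0.1125]
ee_rot: [0.769, 0.639, 0.0, 0.0]
ft_force: [1.1, -0.4, 4.5]
grip_width: 0.463
```

Run:
```python
from h import *
o=st();print(yaw(o))
p=o['position']
plan(.485,.233,.21,8.15,start=(p[0],p[1],.21,yaw(o)))
```

```text
t 22.65 pos [ 0.4151 -0.3502  0.1125] R [[0.184, 0.983, 0.0], [0.983, -0.184, -0.0], [-0.0, 0.0, -1.0]] F [ 1.1 -0.4  4.5] g 0.462942700868772 j [-0.17  0.38  0.94  1.87 -0.35  1.07  0.73]
-10.588891656355715
58.6 -3.8 0 0 0 -0.0327; 58.7 -1.9 0 0 0 -0.0327; 58.7 0 0 0 0 -0.0327; 58.7 1.9 0 0 0 -0.0327; 58.6 3.8 0 0 0 -0.0327
58.5 5.7 0 0 0 -0.0327; 58.2 7.7 0 0 0 -0.0327; 58 9.6 0 0 0 -0.0327; 57.6 11.4 0 0 0 -0.0327; 57.2 13.3 0 0 0 -0.0327
```

Request:
arm_command(targets="0 0 0 0 0 0; 0 0 -15 0 0 0; 0 0 -30 0 0 0; 0 0 -35 0 0 0; 20 -1.4 -18 0 0 -0.011")

```text
clock: 23.28
position: [0.4164, -0.3316, 0.2123]
ee_rot: [0.767, 0.642, -0.0, 0.001]
ft_force: [0.3, 1.1, -2.9]
grip_width: 0.458
```

Request:
arm_command(targets="45 -3 0 0 0 -0.0327; 58.7 -1.9 0 0 0 -0.0327; 58.7 0 0 0 0 -0.0327; 58.7 1.9 0 0 0 -0.0327; 58.6 3.8 0 0 0 -0.0327")

```text
clock: 23.9
position: [0.4469, -0.0502, 0.2108]
ee_rot: [0.711, 0.704, 0.0, -0.0]
ft_force: [1.0, 0.3, -1.8]
grip_width: 0.456
```

Request:
arm_command(targets="58.5 5.7 0 0 0 -0.0327; 58.2 7.7 0 0 0 -0.0327; 58 9.6 0 0 0 -0.0327; 55 11.4 0 0 0 -0.0327; 30 6 0 0 0 -0.0162")

```text
clock: 24.52
position: [0.4747, 0.2124, 0.2103]
ee_rot: [0.656, 0.755, -0.0, -0.0]
ft_force: [-0.4, -0.5, -2.8]
grip_width: 0.459
```

Run:
```python
from h import *
o=st();print(yaw(o))
plan(.4855,.232,.21,8.15)
```

```text
t 24.525 pos [0.4747 0.2124 0.2103] R [[-0.14, 0.99, -0.001], [0.99, 0.14, -0.001], [-0.001, -0.001, -1.0]] F [-0.4 -0.5 -2.8] g 0.4585602819039053 j [-0.99  0.12  0.52  1.8  -0.06  1.24 -0.31]
8.024758308521285
17.9 13.4 0.3 -0.0006 0.0005 -0.0022
```

Request:
arm_command(targets="10 8 2 0 0 0; 7.5 5.5 25 0 0 0; 0 0 35 0 0 0; 0 0 25 0 0 0; 0 0 7 0 0 0")

```text
clock: 25.15
position: [0.4861, 0.2267, 0.1151]
ee_rot: [0.658, 0.753, -0.001, 0.0]
ft_force: [-0.5, -0.3, -2.4]
grip_width: 0.461
```

Request:
arm_command(targets="0 0 2 0 0 0; 0 0 1 0 0 0; 0 0 0 0 0 0")

```text
clock: 25.52
position: [0.4868, 0.229, 0.1141]
ee_rot: [0.657, 0.754, 0.001, 0.0]
ft_force: [-1.2, 0.9, -2.2]
grip_width: 0.458
```

Request:
arm_command(targets="0 0 2 0 0 0; 0 0 1.3 0 0 0; 0 0 0 0 0 0")

```text
clock: 25.9
position: [0.4865, 0.2291, 0.1105]
ee_rot: [0.657, 0.754, 0.0, -0.0]
ft_force: [-1.6, -0.3, 3.6]
grip_width: 0.457
```

Request:
arm_command(targets="0 0 0 0 0 0; 0 0 0 0 0 0; 0 0 0 0 0 0; 0 0 0 0 0 0; 0 0 0 0 0 0", grip=85)

```text
clock: 26.52
position: [0.4864, 0.2289, 0.11]
ee_rot: [0.657, 0.754, 0.0, -0.0]
ft_force: [0.7, -0.1, 0.5]
grip_width: 0.996
```

Run:
```python
from h import *
c=cam('wrist','w10.png');o=st();print(yaw(o))
a=np.radians(-10.6);X=np.array([np.cos(a),np.sin(a)])
g=np.array([.4963,-.2889])-.0013*X; print(g)
plan(g[0],g[1],.19,-10.6,start=(.4865,.2291,.205,7.8))
```

```text
t 26.575 pos [0.4863 0.2289 0.11  ] R [[-0.136, 0.991, -0.0], [0.991, 0.136, 0.0], [0.0, -0.0, -1.0]] F [ 0.1 -0.1 -0. ] g 0.9904639942489294 j [-0.96  0.27  0.5   1.87 -0.15  1.04 -0.26]
7.833214348146928
[ 0.49502218 -0.28866086]
-57.1 -6.9 1.7 0 0 0.0357; -57.3 -4.8 1.7 0 0 0.0357; -57.5 -2.8 1.7 0 0 0.0357; -57.5 -0.7 1.7 0 0 0.0357; -57.5 1.3 1.7 0 0 0.0357
-57.4 3.4 1.7 0 0 0.0357; -57.3 5.4 1.7 0 0 0.0357; -57.1 7.5 1.7 0 0 0.0357; -56.7 9.5 1.7 0 0 0.0357
```

View pics/w10.png

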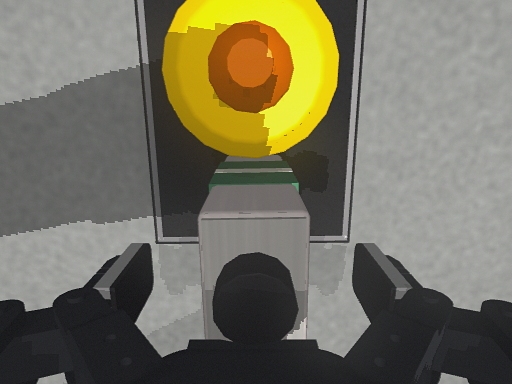

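Run:
```python
from h import *
c=cam('wrist');o=manip.get_obs();p=np.array(o['position']);M=R.from_quat(o['ee_rot']).as_matrix()
for u,v in((157,243),(348,242)):
    w=ray(c,u,v,.003);print(np.round(w*1000,1),np.round(M.T@(w-p)*1000,1))
for u,v in((200,217),(308,217)):
    w=ray(c,u,v,.135);print(np.round(w*1000,1),np.round(M.T@(w-p)*1000,1))
```

```text
[419.7 178.7   3. ] [-40.7 -72.9 107. ]
[566.1 199.7   3. ] [-39.8  75.  107. ]
[465.7 253.3 135. ] [ 26.9 -17.1 -25. ]
[502.5 258.3 135. ] [ 26.9  20.  -25. ]
```

Request:
arm_command(targets="0 0 -25 0 0 0; 0 0 -45 0 0 0; -25 -3 -22 0 0 0.015; -57 -6.9 1.7 0 0 0.0357; -57.3 -4.8 1.7 0 0 0.0357")

```text
clock: 27.25
position: [0.487, 0.0874, 0.1989]
ee_rot: [0.689, 0.725, 0.001, 0.0]
ft_force: [0.9, -1.1, 0.3]
grip_width: 0.996
```

Request:
arm_command(targets="-57.5 -2.8 1.7 0 0 0.0357; -57.5 -0.7 1.7 0 0 0.0357; -57.5 1.3 1.7 0 0 0.0357; -57.4 3.4 1.7 0 0 0.0357; -57.3 5.4 1.7 0 0 0.0357")

```text
clock: 27.88
position: [0.4874, -0.2004, 0.1903]
ee_rot: [0.751, 0.66, 0.001, 0.0]
ft_force: [-0.3, 0.6, -0.3]
grip_width: 0.998
```

Run:
```python
from h import *
o=st();print(yaw(o))
plan(.495,-.2887,.17,-10.6,step=40)
```

```text
t 27.875 pos [ 0.4874 -0.2004  0.1903] R [[0.128, 0.992, 0.001], [0.992, -0.128, 0.001], [0.001, 0.001, -1.0]] F [-0.3  0.6 -0.3] g 0.9976433837976176 j [-0.49  0.19  0.9   1.82 -0.16  1.2   0.32]
-7.3799847537101355
-28.9 6.3 6.8 0.0003 -0.0002 0.0187; -28.7 6.8 6.8 0.0003 -0.0002 0.0187; -28.6 7.3 6.8 0.0003 -0.0002 0.0187
```

Request:
arm_command(targets="-28.9 6.3 6.8 0 0 0.0187; -28.7 6.8 6.8 0 0 0.0187; -26 6 6.8 0 0 0.0187; 0 0 0 0 0 0; 0 0 0 0 0 0")

```text
clock: 28.5
position: [0.4944, -0.2837, 0.1696]
ee_rot: [0.769, 0.639, 0.0, -0.0]
ft_force: [0.1, 0.1, -0.7]
grip_width: 0.995
```

Run:
```python
from h import *
c=cam('wrist','w11.png');o=st();print(yaw(o))
plan(.495,-.2887,.1,-10.6,step=40)
```

```text
t 28.55 pos [ 0.4946 -0.2833  0.1698] R [[0.182, 0.983, 0.0], [0.983, -0.182, 0.001], [0.001, 0.0, -1.0]] F [-0.4  0.2  0.1] g 0.9953978215626813 j [-0.3   0.35  0.91  1.74 -0.3   1.19  0.51]
-10.485587768152868
-2.6 0.7 34.9 0.0001 -0.0003 0.001; -2.6 0.7 34.9 0.0001 -0.0003 0.001
```

View pics/w11.png

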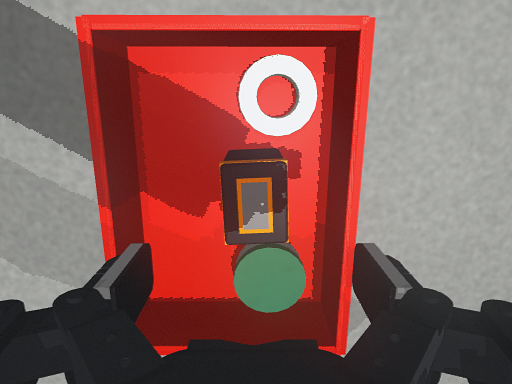

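Request:
arm_command(targets="-2.6 0.7 35 0 0 -0.006; -2.6 0.7 35 0 0 -0.006; 0 0 30 0 0 -0.006; 0 0 22 0 0 0; 0 0 0 0 0 0")

```text
clock: 29.18
position: [0.4943, -0.2881, 0.0468]
ee_rot: [0.763, 0.647, -0.0, -0.001]
ft_force: [-0.1, 0.2, 0.8]
grip_width: 0.995
```

Run:
```python
from h import *
c=cam('wrist','w12.png');o=st();print(yaw(o))
```

```text
t 29.225 pos [ 0.4949 -0.2888  0.0479] R [[0.164, 0.986, -0.0], [0.986, -0.164, 0.001], [0.0, -0.0, -1.0]] F [ 0.6 -0.5 -0.3] g 0.9933208311541557 j [-0.19  0.52  0.8   1.83 -0.44  0.98  0.63]
-9.454756551926145
```

View pics/w12.png

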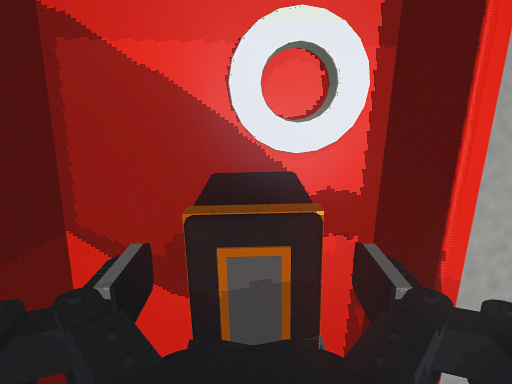

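Request:
arm_command(targets="0 0.3 1 0 0 0; 0 0 0 0 0 0; 0 0 0 0 0 0; 0 0 0 0 0 0; 0 0 0 0 0 0", grip=0, squeeze=60)

```text
clock: 29.85
position: [0.4955, -0.2898, 0.0477]
ee_rot: [0.763, 0.646, 0.001, 0.0]
ft_force: [-2.0, 2.4, 7.1]
grip_width: 0.532
```

Request:
arm_command(targets="0 0 0 0 0 0; 0 0 -5 0 0 0; 0 0 -20 0 0 0; 0 0 -35 0 0 0; 0 0 -40 0 0 0")

```text
clock: 30.48
position: [0.4945, -0.2898, 0.1485]
ee_rot: [0.764, 0.646, -0.0, -0.0]
ft_force: [0.6, -0.0, -4.6]
grip_width: 0.532
```

Run:
```python
from h import *
c=cam('wrist','w13.png');o=st();print(yaw(o))
plan(.5745,-.002,.15,-20.0,step=55)
```

```text
t 30.525 pos [ 0.4965 -0.2916  0.1539] R [[0.167, 0.986, 0.006], [0.986, -0.167, -0.002], [-0.001, 0.006, -1.0]] F [ 3.3 -4.3  0.8] g 0.5307374770834755 j [-0.27  0.38  0.9   1.75 -0.32  1.16  0.55]
-9.602230004235164
49.8 4.8 0.6 0.0011 0.0001 0.0302; 49.9 3.3 0.6 0.0011 0.0001 0.0302; 50 1.7 0.6 0.0011 0.0001 0.0302; 50 0.2 0.6 0.0011 0.0001 0.0302; 50 -1.3 0.6 0.0011 0.0001 0.0302
49.9 -2.8 0.6 0.0011 0.0001 0.0302
```

View pics/w13.png

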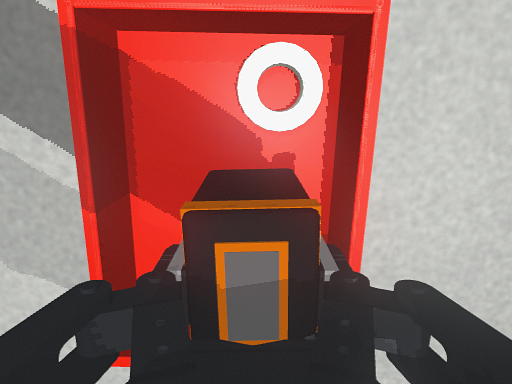

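Run:
```python
from h import *
a=np.radians(-20);Y=np.array([-np.sin(a),np.cos(a)])
t=np.array([.5732,-.002])-.075*Y;print(t)
plan(t[0],t[1],.15,-20.0,step=55)
```

```text
[ 0.54754849 -0.07247695]
44.9 2.8 0.7 0.0013 0.0001 0.0363; 45 1.1 0.7 0.0013 0.0001 0.0363; 45 -0.5 0.7 0.0013 0.0001 0.0363; 45 -2.1 0.8 0.0013 0.0001 0.0363; 44.8 -3.8 0.8 0.0013 0.0001 0.0363
```

Request:
arm_command(targets="44.9 2.8 0 0 0 0.0363; 45 1.1 0 0 0 0.0363; 45 -0.5 0 0 0 0.0363; 45 -2.1 0 0 0 0.0363; 40 -3.8 0 0 0 0.0363")

```text
clock: 31.15
position: [0.5446, -0.0735, 0.1476]
ee_rot: [0.819, 0.574, 0.0, -0.0]
ft_force: [0.0, -0.2, -3.7]
grip_width: 0.528
```

Request:
arm_command(targets="0 0 0 0 0 0; 0 0 0 0 0 0; 0 0 0 0 0 0")

```text
clock: 31.52
position: [0.5441, -0.0765, 0.1471]
ee_rot: [0.819, 0.573, 0.0, 0.0]
ft_force: [0.4, -0.6, -4.7]
grip_width: 0.533
```

Run:
```python
from h import *
c=cam('wrist','w14.png');o=st();print(yaw(o));np.save('w14.npy',c,allow_pickle=True)
cv2.imwrite('pics/w14b.png',cv2.resize(c['frame'][:240,130:390,::-1],None,fx=3,fy=2.5,interpolation=cv2.INTER_CUBIC))
```

```text
t 31.575 pos [ 0.544  -0.0764  0.1469] R [[0.343, 0.939, 0.0], [0.939, -0.343, -0.0], [-0.0, 0.0, -1.0]] F [ 0.  -0.  -4.4] g 0.5351394290321618 j [-0.69  0.32  0.89  1.82 -0.27  1.13 -0.06]
-20.041731124725004
```

View pics/w14.png

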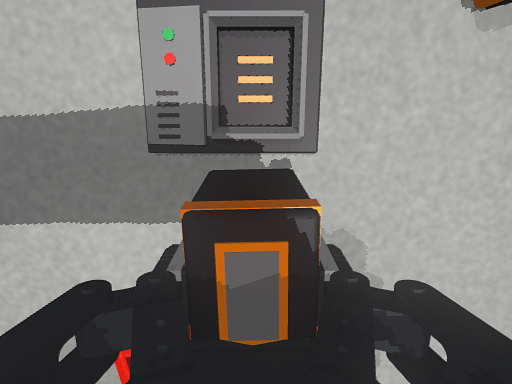

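View pics/w14b.png

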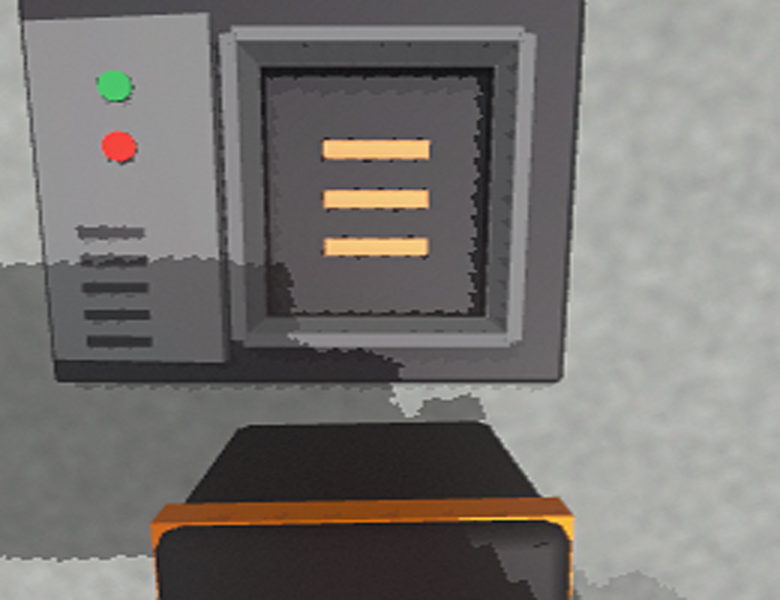

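Run:
```python
from h import *
c=np.load('w14.npy',allow_pickle=True).item();o=manip.get_obs();p=np.array(o['position']);M=R.from_quat(o['ee_rot']).as_matrix()
def s(n,z,pts):
    W=np.array([M.T@(ray(c,u/3+130,v/2.5,z)-p) for u,v in pts])*1000; print(n,np.round(W[:,:2],1).tolist(),W.mean(0)[:2])
s('packbot',.104,[(250,428),(485,422)])
s('packtop',.174,[(163,508),(573,501)])
s('packtop-upper',.179,[(165,525),(573,520)])
s('lip out',.038,[(220,30),(536,30),(520,347),(240,347)])
s('wellfloor',.014,[(265,70),(490,70),(485,316),(268,316)])
s('cont',.014,[(322,150),(430,150),(323,247),(429,247)])
s('well28',.028,[(262,67),(494,67),(489,318),(267,318)])
print(np.linalg.norm(0))
```

```text
packbot [[29.5, -19.7], [30.8, 22.3]] [30.17983247  1.284237  ]
packtop [[32.9, -21.5], [33.9, 24.0]] [33.40217668  1.25836755]
packtop-upper [[32.2, -20.4], [32.8, 23.1]] [32.50287957  1.36567153]
lip out [[122.2, -30.9], [122.2, 38.1], [39.8, 37.9], [39.8, -29.2]] [81.00394154  3.99126374]
wellfloor [[117.2, -23.5], [117.3, 31.1], [46.9, 32.0], [46.9, -24.5]] [82.06622199  3.75749476]
cont [[95.5, -9.9], [95.5, 16.9], [67.7, -10.0], [67.7, 17.1]] [81.56768777  3.50992012]
well28 [[115.3, -22.9], [115.3, 30.4], [47.3, 31.4], [47.3, -23.5]] [81.29454518  3.86037454]
0.0
```

Request:
arm_command(targets="25 1 0 0 0 0; 30 1.4 0 0 0 0; 25 0 10 0 0 0.022; 0 0 25 0 0 0; 0 0 10 0 0 0")

```text
clock: 32.2
position: [0.5733, -0.0003, 0.1004]
ee_rot: [0.825, 0.565, -0.001, -0.0]
ft_force: [-1.0, 0.6, -3.8]
grip_width: 0.531
```

Request:
arm_command(targets="0 0 0 0 0 0; 0 0 0 0 0 0")

```text
clock: 32.45
position: [0.5743, -0.0011, 0.1026]
ee_rot: [0.825, 0.565, 0.001, 0.0]
ft_force: [0.4, 0.0, -3.6]
grip_width: 0.533
```

Run:
```python
from h import *
o=st();print(yaw(o))
p0=np.array([.544,-.0764]);a=np.radians(-20.04);X=np.array([np.cos(a),np.sin(a)]);Y=np.array([-X[1],X[0]])
t=p0+.0802*Y+.00245*X;print(t)
plan(t[0],t[1],.09,-21.3)
c=cam('wrist','w15.png')
```

```text
t 32.45 pos [ 0.5743 -0.0011  0.1026] R [[0.362, 0.932, 0.001], [0.932, -0.362, 0.0], [0.001, 0.001, -1.0]] F [ 0.4  0.  -3.6] g 0.5332679514992248 j [-0.74  0.43  0.82  1.79 -0.36  1.07 -0.16]
-21.234251842718216
[ 0.57378428 -0.00189538]
-0.9 -0.3 12.6 0.001 -0.0006 0.0011
```

View pics/w15.png

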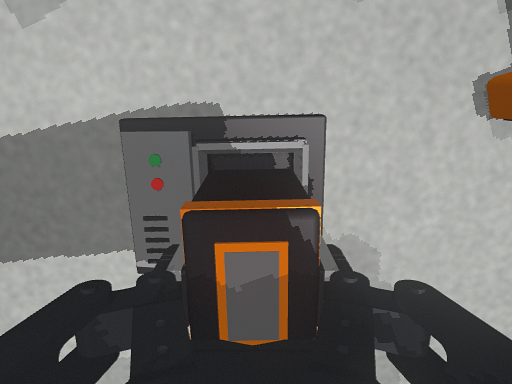

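Request:
arm_command(targets="-0.9 -0.3 10 0 0 0; 0 0 10 0 0 0; 0 0 7 0 0 0; 0 0 0 0 0 0")

```text
clock: 33.0
position: [0.5727, -0.0015, 0.0739]
ee_rot: [0.825, 0.565, -0.001, -0.0]
ft_force: [0.0, 0.7, -3.7]
grip_width: 0.532
```

Request:
arm_command(targets="0 0 5 0 0 0; 0 0 5 0 0 0; 0 0 0 0 0 0")

```text
clock: 33.38
position: [0.573, -0.0014, 0.0643]
ee_rot: [0.825, 0.565, -0.0, -0.0]
ft_force: [0.5, -0.6, -4.7]
grip_width: 0.536
```

Run:
```python
from h import *
o=st();print(yaw(o))
c=cam('wrist','w16.png')
```

```text
t 33.375 pos [ 0.573  -0.0014  0.0643] R [[0.361, 0.932, -0.001], [0.932, -0.361, -0.0], [-0.0, -0.001, -1.0]] F [ 0.5 -0.6 -4.7] g 0.5363638432385766 j [-0.71  0.49  0.79  1.82 -0.4   1.   -0.13]
-21.18295750398235
```

View pics/w16.png

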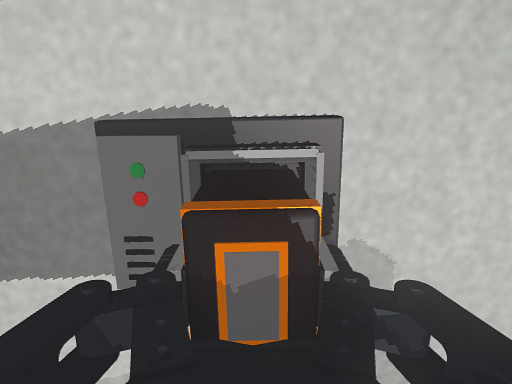

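No contact with the walls (bottom now at about 22 mm); lower the rest.

Request:
arm_command(targets="0 0 4 0 0 0; 0 0 3 0 0 0; 0 0 0 0 0 0")

```text
clock: 33.8
position: [0.5731, -0.0014, 0.0574]
ee_rot: [0.825, 0.565, -0.0, -0.0]
ft_force: [0.9, -0.5, -4.6]
grip_width: 0.533
```

Request:
arm_command(targets="0 0 1 0 0 0; 0 0 0.7 0 0 0; 0 0 0 0 0 0")

```text
clock: 34.17
position: [0.5736, -0.0015, 0.0567]
ee_rot: [0.825, 0.565, 0.0, -0.0]
ft_force: [-3.9, -0.3, 5.7]
grip_width: 0.535
```

Request:
arm_command(targets="0 0 0 0 0 0; 0 0 0 0 0 0; 0 0 0 0 0 0; 0 0 0 0 0 0; 0 0 0 0 0 0", grip=85)

```text
clock: 34.8
position: [0.5733, -0.0014, 0.056]
ee_rot: [0.825, 0.565, 0.0, -0.0]
ft_force: [0.2, -1.4, -0.2]
grip_width: 0.993
```

Request:
arm_command(targets="0 0 -20 0 0 0; 0 0 -40 0 0 0; 0 0 -50 0 0 0; -20 0 -30 0 0 0; -40 0 0 0 0 0")

```text
clock: 35.42
position: [0.5531, -0.0571, 0.1996]
ee_rot: [0.824, 0.566, 0.002, 0.001]
ft_force: [0.6, -0.4, 0.1]
grip_width: 0.99
```

Request:
arm_command(targets="0 0 0 0 0 0; 0 0 0 0 0 0")

```text
clock: 35.67
position: [0.5518, -0.057, 0.1967]
ee_rot: [0.825, 0.565, 0.001, -0.0]
ft_force: [-0.9, 1.1, -0.8]
grip_width: 0.995
```

Run:
```python
from h import *
c=cam('wrist','w17.png');o=st();print(yaw(o))
plan(.4863,.2289,.2,7.83)
np.save('w17.npy',c,allow_pickle=True)
```

```text
t 35.725 pos [ 0.5518 -0.0565  0.1965] R [[0.361, 0.933, 0.0], [0.933, -0.361, 0.001], [0.001, 0.0, -1.0]] F [ 0.3  0.5 -0.4] g 0.9959158350633333 j [-0.76  0.28  0.92  1.75 -0.23  1.23 -0.15]
-21.13522212482295
48.5 -32.8 -0.7 0.0001 -0.0001 -0.1011; 51.6 -27.7 -0.7 0.0001 -0.0001 -0.1011; 54.1 -22.4 -0.7 0.0001 -0.0001 -0.1011; 56.1 -16.8 -0.7 0.0001 -0.0001 -0.1011; 57.5 -11.1 -0.7 0.0001 -0.0001 -0.1011
```

View pics/w17.png

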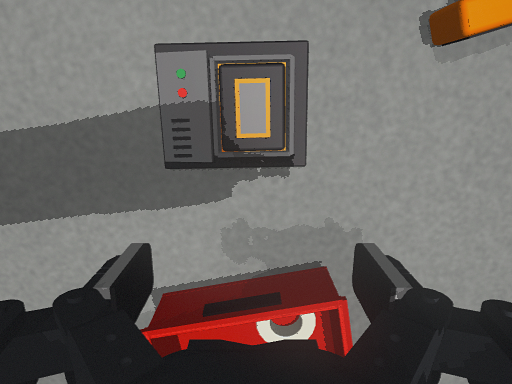

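Request:
arm_command(targets="48.5 -32.8 -0.7 0 0 -0.1011; 51.6 -27.7 -0.7 0 0 -0.1011; 54.1 -22.4 -0.7 0 0 -0.1011; 56.1 -16.8 -0.7 0 0 -0.1011; 50 -9.5 -0.7 0 0 -0.1011")

```text
clock: 36.35
position: [0.487, 0.2239, 0.1997]
ee_rot: [0.655, 0.755, 0.0, -0.0]
ft_force: [0.7, -0.0, -0.5]
grip_width: 0.998
```

Request:
arm_command(targets="7 -1.5 0 0 0 0; 0 0 0 0 0 0; 0 0 0 0 0 0")

```text
clock: 36.72
position: [0.4862, 0.2259, 0.1996]
ee_rot: [0.658, 0.753, -0.0, 0.0]
ft_force: [0.1, -0.2, 0.4]
grip_width: 0.999
```

Run:
```python
from h import *
o=st();print(yaw(o))
plan(.4863,.2289,.11,7.83,step=35)
```

```text
t 36.725 pos [0.4862 0.2259 0.1996] R [[-0.133, 0.991, 0.0], [0.991, 0.133, -0.0], [-0.0, 0.0, -1.0]] F [ 0.1 -0.2  0.4] g 0.9992330821067896 j [-1.15  0.18  0.71  1.78 -0.12  1.22 -0.27]
7.630144814150394
1 0.1 29.9 0 0.0001 -0.0012; 1 0.2 29.9 0 0.0001 -0.0012; 1 0.2 29.9 0 0.0001 -0.0012
```

Request:
arm_command(targets="1 0 30 0 0 -0.0012; 1 0.2 30 0 0 -0.0012; 1 0.2 28 0 0 -0.0012; 0 0 0 0 0 0; 0 0 0 0 0 0")

```text
clock: 37.35
position: [0.4866, 0.2298, 0.1126]
ee_rot: [0.657, 0.754, 0.001, 0.0]
ft_force: [-0.0, -0.7, 0.7]
grip_width: 0.996
```

Run:
```python
from h import *
o=st();print(yaw(o))
plan(.4863,.2289,.11,7.83,step=35)
```

```text
t 37.35 pos [0.4866 0.2298 0.1126] R [[-0.137, 0.991, 0.001], [0.991, 0.137, 0.0], [0.0, 0.001, -1.0]] F [-0.  -0.7  0.7] g 0.9963808772821703 j [-1.11  0.29  0.68  1.87 -0.21  1.05 -0.21]
7.889919864437779
-0.8 -0.4 2.6 0.0011 -0.0004 0.001
```

Request:
arm_command(targets="-0.7 -0.3 2.1 0 0 0; 0 0 0 0 0 0; 0 0 0 0 0 0")

```text
clock: 37.72
position: [0.4857, 0.2297, 0.1098]
ee_rot: [0.656, 0.755, 0.0, -0.0]
ft_force: [-0.1, -0.0, -0.7]
grip_width: 1.001
```

Request:
arm_command(targets="0 0 0 0 0 0; 0 0 0 0 0 0; 0 0 0 0 0 0; 0 0 0 0 0 0; 0 0 0 0 0 0", grip=0, squeeze=60)

```text
clock: 38.35
position: [0.4859, 0.2297, 0.1097]
ee_rot: [0.656, 0.755, 0.0, 0.0]
ft_force: [2.1, 0.9, 2.6]
grip_width: 0.461
```

Run:
```python
from h import *
o=st();print(yaw(o));p=o['position']
plan(.4151,-.3502,.21,-10.59,start=(p[0],p[1],.21,yaw(o)))
```

```text
t 38.35 pos [0.4859 0.2297 0.1097] R [[-0.139, 0.99, 0.001], [0.99, 0.139, 0.0], [0.0, 0.001, -1.0]] F [2.1 0.9 2.6] g 0.46100890735767774 j [-1.11  0.29  0.68  1.88 -0.21  1.04 -0.21]
7.978426189790883
-56.5 -15.1 0 0 0 0.0324; -56.9 -13.2 0 0 0 0.0324; -57.3 -11.4 0 0 0 0.0324; -57.6 -9.5 0 0 0 0.0324; -57.9 -7.6 0 0 0 0.0324
-58.1 -5.8 0 0 0 0.0324; -58.3 -3.9 0 0 0 0.0324; -58.4 -2 0 0 0 0.0324; -58.4 -0.1 0 0 0 0.0324; -58.4 1.8 0 0 0 0.0324
```

Request:
arm_command(targets="0 0 -10 0 0 0; 0 0 -20 0 0 0; 0 0 -35 0 0 0; 0 0 -35 0 0 0; -20 -5 -2 0 0 0.011")

```text
clock: 38.98
position: [0.4839, 0.2102, 0.2135]
ee_rot: [0.66, 0.752, 0.002, 0.0]
ft_force: [-0.5, -0.6, -3.5]
grip_width: 0.458
```

Request:
arm_command(targets="-45 -11 0 0 0 0.0324; -56.9 -13.2 0 0 0 0.0324; -57.3 -11.4 0 0 0 0.0324; -57.6 -9.5 0 0 0 0.0324; -57.9 -7.6 0 0 0 0.0324")

```text
clock: 39.6
position: [0.4454, -0.071, 0.2101]
ee_rot: [0.72, 0.694, -0.0, -0.001]
ft_force: [1.9, -0.8, -2.1]
grip_width: 0.46
```

Request:
arm_command(targets="-58.1 -5.8 0 0 0 0.0324; -58.3 -3.9 0 0 0 0.0324; -58.4 -2 0 0 0 0.0324; -55 0 0 0 0 0.0324; -30 1 0 0 0 0.0162")

```text
clock: 40.22
position: [0.4105, -0.329, 0.2099]
ee_rot: [0.769, 0.639, -0.002, -0.001]
ft_force: [1.0, 1.0, -2.6]
grip_width: 0.457
```

Run:
```python
from h import *
o=st();print(yaw(o))
plan(.4153,-.3494,.2,-10.59)
```

```text
t 40.225 pos [ 0.4105 -0.329   0.2099] R [[0.183, 0.983, -0.004], [0.983, -0.183, -0.001], [-0.001, -0.003, -1.0]] F [ 1.   1.  -2.6] g 0.456732311450993 j [-0.48  0.28  1.26  1.81 -0.28  1.26  0.67]
-10.52541493639529
-19.1 8.4 9.9 -0.0035 0.0014 0.0011
```

Request:
arm_command(targets="-12 5 0 0 0 0; -6 3 10 0 0 0; 0 0 0 0 0 0; 0 0 0 0 0 0")

```text
clock: 40.72
position: [0.417, -0.3454, 0.2011]
ee_rot: [0.768, 0.641, -0.0, -0.001]
ft_force: [0.2, 0.7, -2.5]
grip_width: 0.461
```

Run:
```python
from h import *
o=st();print(yaw(o))
plan(.4153,-.3494,.125,-10.59,step=25)
```

```text
t 40.725 pos [ 0.417  -0.3454  0.2011] R [[0.179, 0.984, -0.001], [0.984, -0.179, 0.001], [0.001, -0.001, -1.0]] F [ 0.2  0.7 -2.5] g 0.46058350994768366 j [-0.39  0.34  1.2   1.78 -0.33  1.26  0.72]
-10.324753732846983
-1.1 -0.2 19 -0.0002 -0.0002 0.0012; -1.1 -0.2 19 -0.0002 -0.0002 0.0012; -1.1 -0.2 19 -0.0002 -0.0002 0.0012; -1.1 -0.2 19 -0.0002 -0.0002 0.0012
```

Request:
arm_command(targets="-1.1 -0.2 20 0 0 0.0012; -1.1 -0.2 20 0 0 0.0012; -1.1 -0.2 19 0 0 0.0012; -1.1 -0.2 14 0 0 0.0012; 0 0 0 0 0 0")

```text
clock: 41.35
position: [0.4155, -0.3497, 0.1272]
ee_rot: [0.769, 0.639, -0.001, -0.001]
ft_force: [0.3, 0.1, -2.4]
grip_width: 0.458
```

Request:
arm_command(targets="0 0 0 0 0 0; 0 0 0 0 0 0")

```text
clock: 41.6
position: [0.4165, -0.35, 0.129]
ee_rot: [0.769, 0.639, 0.0, 0.0]
ft_force: [1.1, 0.1, -1.5]
grip_width: 0.465
```

Run:
```python
from h import *
o=st();print(yaw(o))
plan(.4153,-.3494,.1125,-10.59,step=25)
```

```text
t 41.6 pos [ 0.4165 -0.35    0.129 ] R [[0.183, 0.983, 0.001], [0.983, -0.183, -0.0], [-0.0, 0.001, -1.0]] F [ 1.1  0.1 -1.5] g 0.46529179369431434 j [-0.29  0.43  1.12  1.85 -0.43  1.13  0.8 ]
-10.553293489358266
0.4 -1.4 16.5 0.0011 0.0002 0.0006
```

Request:
arm_command(targets="0.4 -1.3 7 0 0 0.0006; 0 0 6 0 0 0; 0 0 1.5 0 0 0; 0 0 0 0 0 0")

```text
clock: 42.1
position: [0.4149, -0.3492, 0.1137]
ee_rot: [0.769, 0.639, -0.0, -0.0]
ft_force: [0.6, -0.0, -2.4]
grip_width: 0.461
```

Run:
```python
from h import *
o=st();print(yaw(o))
plan(.4153,-.3494,.1125,-10.59,step=25)
```

```text
t 42.1 pos [ 0.4149 -0.3492  0.1137] R [[0.184, 0.983, -0.0], [0.983, -0.184, 0.0], [0.0, -0.0, -1.0]] F [ 0.6 -0.  -2.4] g 0.46069281822225433 j [-0.28  0.45  1.1   1.87 -0.45  1.1   0.81]
-10.59636417284878
-0.1 0.4 1.2 -0.0003 -0.0001 -0.0001
```

Request:
arm_command(targets="0 0.3 1.2 0 0 0; 0 0 0.4 0 0 0; 0 0 0 0 0 0")

```text
clock: 42.48
position: [0.4153, -0.3492, 0.1123]
ee_rot: [0.769, 0.639, 0.0, -0.0]
ft_force: [-0.2, 0.1, -2.2]
grip_width: 0.463
```

Request:
arm_command(targets="0 0 0.8 0 0 0; 0 0 0 0 0 0")

```text
clock: 42.72
position: [0.4153, -0.3494, 0.1117]
ee_rot: [0.769, 0.639, 0.0, 0.0]
ft_force: [-0.3, -0.3, 1.2]
grip_width: 0.459
```

Contact; release and go for the glue.

Request:
arm_command(targets="0 0 0.3 0 0 0; 0 0 0 0 0 0; 0 0 0 0 0 0; 0 0 0 0 0 0; 0 0 0 0 0 0", grip=85)

```text
clock: 43.35
position: [0.4153, -0.3492, 0.1112]
ee_rot: [0.769, 0.639, 0.0, -0.0]
ft_force: [0.4, 0.6, 0.6]
grip_width: 0.995
```

Request:
arm_command(targets="0 0 -25 0 0 0; 0 0 -45 0 0 0; 0 0 -25 0 0 0; 0 0 0 0 0 0")

```text
clock: 43.85
position: [0.416, -0.3498, 0.2077]
ee_rot: [0.769, 0.639, 0.001, 0.001]
ft_force: [-0.2, -0.6, -0.4]
grip_width: 0.997
```

Run:
```python
from h import *
c=cam('wrist','w18.png');o=st();print(yaw(o))
plan(.4749,.3052,.205,8.15)
```

```text
t 43.9 pos [ 0.4156 -0.3492  0.2064] R [[0.183, 0.983, 0.001], [0.983, -0.183, 0.0], [0.0, 0.001, -1.0]] F [ 0.3  0.4 -1.1] g 0.995645979740214 j [-0.38  0.33  1.21  1.77 -0.33  1.26  0.72]
-10.568109024781064
59.5 -5.6 0.1 0.0001 0 -0.0297; 59.6 -3.8 0.1 0.0001 0 -0.0297; 59.7 -2.1 0.1 0.0001 0 -0.0297; 59.7 -0.3 0.1 0.0001 0 -0.0297; 59.7 1.5 0.1 0.0001 0 -0.0297
59.6 3.2 0.1 0.0001 0 -0.0297; 59.5 5 0.1 0.0001 0 -0.0297; 59.3 6.8 0.1 0.0001 0 -0.0297; 59.1 8.5 0.1 0.0001 0 -0.0297; 58.8 10.3 0.1 0.0001 0 -0.0297
58.5 12 0.1 0.0001 0 -0.0297
```

View pics/w18.png

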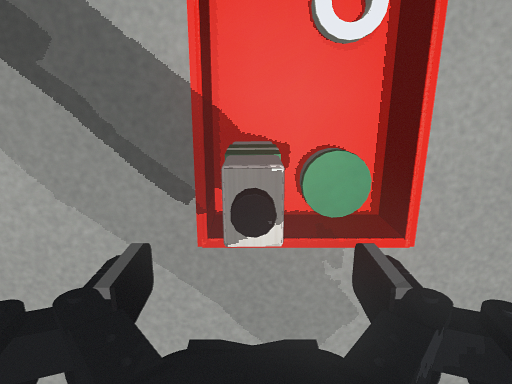

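Request:
arm_command(targets="59.5 -5.6 0 0 0 -0.0297; 59.6 -3.8 0 0 0 -0.0297; 59.7 -2.1 0 0 0 -0.0297; 59.7 -0.3 0 0 0 -0.0297; 59.7 1.5 0 0 0 -0.0297")

```text
clock: 44.52
position: [0.4426, -0.0752, 0.2082]
ee_rot: [0.724, 0.69, 0.0, -0.001]
ft_force: [0.4, -0.6, -0.1]
grip_width: 0.992
```

Request:
arm_command(targets="59.6 3.2 0 0 0 -0.0297; 59.5 5 0 0 0 -0.0297; 59.3 6.8 0 0 0 -0.0297; 59.1 8.5 0 0 0 -0.0297; 50 9 0 0 0 -0.0297")

```text
clock: 45.15
position: [0.4731, 0.212, 0.2068]
ee_rot: [0.671, 0.741, -0.001, -0.0]
ft_force: [0.7, -0.6, 1.3]
grip_width: 0.997
```

Run:
```python
from h import *
o=st();print(yaw(o))
plan(.4749,.3052,.205,8.15)
```

```text
t 45.15 pos [0.4731 0.212  0.2068] R [[-0.099, 0.995, -0.002], [0.995, 0.099, -0.002], [-0.001, -0.002, -1.0]] F [ 0.7 -0.6  1.3] g 0.9965238166902302 j [-1.23  0.13  0.79  1.82 -0.1   1.23 -0.31]
5.6743452258171585
46.3 5.5 0.8 -0.0012 0.0007 -0.0216; 46.1 6.5 0.9 -0.0012 0.0007 -0.0216
```

Request:
arm_command(targets="46.3 5.5 0.8 0 0 -0.0216; 40 6 0.8 0 0 -0.0216; 3 0.3 0 0 0 0; 0 0 0 0 0 0")

```text
clock: 45.65
position: [0.4758, 0.2988, 0.2055]
ee_rot: [0.656, 0.755, -0.002, 0.0]
ft_force: [0.6, -1.2, 0.0]
grip_width: 0.994
```

Run:
```python
from h import *
o=st();print(yaw(o))
plan(.4749,.3052,.11,8.15,step=33)
```

```text
t 45.65 pos [0.4758 0.2988 0.2055] R [[-0.139, 0.99, -0.002], [0.99, 0.139, -0.003], [-0.002, -0.002, -1.0]] F [ 0.6 -1.2  0. ] g 0.9941239429816728 j [-1.27  0.25  0.74  1.71 -0.18  1.25 -0.35]
7.974968380492081
2.2 0.1 31.8 -0.0007 0.0008 -0.001; 2.2 0 31.8 -0.0007 0.0008 -0.001; 2.2 0 31.8 -0.0007 0.0008 -0.001
```

Request:
arm_command(targets="1.5 0 32 0 0 -0.001; 1.5 0 32 0 0 -0.001; 1.5 0 29 0 0 -0.001; 0 0 0 0 0 0; 0 0 0 0 0 0")

```text
clock: 46.28
position: [0.4761, 0.3034, 0.1147]
ee_rot: [0.655, 0.755, 0.0, 0.0]
ft_force: [-0.2, 0.3, 0.6]
grip_width: 0.994
```

Run:
```python
from h import *
o=st();print(yaw(o))
plan(.4749,.3052,.11,8.15,step=33)
```

```text
t 46.275 pos [0.4761 0.3034 0.1147] R [[-0.141, 0.99, 0.0], [0.99, 0.141, -0.0], [-0.0, 0.0, -1.0]] F [-0.2  0.3  0.6] g 0.9941131954221762 j [-1.23  0.36  0.7   1.8  -0.26  1.07 -0.29]
8.099401565163356
1.9 -0.9 4.7 0.0002 0.0002 -0.0009
```

Request:
arm_command(targets="1.9 -0.9 4.3 0 0 0; 0 0 0 0 0 0; 0 0 0 0 0 0")

```text
clock: 46.65
position: [0.4742, 0.306, 0.1096]
ee_rot: [0.655, 0.756, -0.0, 0.0]
ft_force: [-0.3, 0.9, 0.2]
grip_width: 0.996
```

Request:
arm_command(targets="0 0 0 0 0 0; 0 0 0 0 0 0; 0 0 0 0 0 0; 0 0 0 0 0 0; 0 0 0 0 0 0", grip=0, squeeze=60)

```text
clock: 47.28
position: [0.4744, 0.306, 0.1098]
ee_rot: [0.655, 0.756, -0.0, -0.0]
ft_force: [-0.9, 0.4, 4.4]
grip_width: 0.636
```

Run:
```python
from h import *
o=st();print(yaw(o));p=o['position']
plan(.4273,-.2771,.21,-10.23,start=(p[0],p[1],.21,yaw(o)))
```

```text
t 47.275 pos [0.4744 0.306  0.1098] R [[-0.142, 0.99, -0.0], [0.99, 0.142, -0.0], [-0.0, -0.0, -1.0]] F [-0.9  0.4  4.4] g 0.6361355140635395 j [-1.23  0.37  0.7   1.81 -0.27  1.07 -0.3 ]
8.178497439755203
-57 -13 0 0 0 0.0321; -57.4 -11.1 0 0 0 0.0321; -57.8 -9.3 0 0 0 0.0321; -58 -7.4 0 0 0 0.0321; -58.2 -5.5 0 0 0 0.0321
-58.4 -3.7 0 0 0 0.0321; -58.5 -1.8 0 0 0 0.0321; -58.5 0.1 0 0 0 0.0321; -58.5 2 0 0 0 0.0321; -58.4 3.8 0 0 0 0.0321
```

Request:
arm_command(targets="0 0 -10 0 0 0; 0 0 -20 0 0 0; 0 0 -35 0 0 0; 0 0 -35 0 0 0; -20 -4.5 -2 0 0 0.011")

```text
clock: 47.9
position: [0.4733, 0.2867, 0.2134]
ee_rot: [0.658, 0.753, 0.001, 0.0]
ft_force: [0.4, -0.3, -4.2]
grip_width: 0.635
```

Request:
arm_command(targets="-45 -10 0 0 0 0.0321; -57.4 -11.1 0 0 0 0.0321; -57.8 -9.3 0 0 0 0.0321; -58 -7.4 0 0 0 0.0321; -58.2 -5.5 0 0 0 0.0321")

```text
clock: 48.52
position: [0.4457, 0.0039, 0.2102]
ee_rot: [0.718, 0.696, -0.001, -0.001]
ft_force: [1.1, -0.5, -3.5]
grip_width: 0.637
```

Request:
arm_command(targets="-58.4 -3.7 0 0 0 0.0321; -58.5 -1.8 0 0 0 0.0321; -58.5 0.1 0 0 0 0.0321; -55 2 0 0 0 0.0321; -30 2 0 0 0 0.0162")

```text
clock: 49.15
position: [0.4217, -0.2559, 0.2113]
ee_rot: [0.767, 0.642, 0.0, -0.0]
ft_force: [-0.5, 1.2, -3.3]
grip_width: 0.637
```

Run:
```python
from h import *
o=st();print(yaw(o))
plan(.4274,-.2763,.2,-10.23)
```

```text
t 49.15 pos [ 0.4217 -0.2559  0.2113] R [[0.176, 0.984, 0.0], [0.984, -0.176, 0.001], [0.001, 0.0, -1.0]] F [-0.5  1.2 -3.3] g 0.6367907293619223 j [-0.79  0.09  1.33  1.89 -0.09  1.24  0.39]
-10.164938670700886
-19.1 9.2 11.3 0.0002 -0.0007 0.0011
```

Request:
arm_command(targets="-5 3 0 0 0 0")

```text
clock: 49.28
position: [0.4232, -0.2612, 0.2105]
ee_rot: [0.767, 0.641, -0.002, -0.0]
ft_force: [0.8, 1.2, -4.2]
grip_width: 0.638
```

Run:
```python
from h import *
o=st();print(yaw(o),o['joint_pos'][2],o['joint_velocities'])
plan(.4274,-.2763,.2,-10.23)
```

```text
t 49.275 pos [ 0.4232 -0.2612  0.2105] R [[0.178, 0.984, -0.003], [0.984, -0.178, -0.002], [-0.002, -0.003, -1.0]] F [ 0.8  1.2 -4.2] g 0.6377773857797542 j [-0.75  0.13  1.32  1.88 -0.13  1.24  0.43]
-10.245366267686151 1.3189418143999223 [ 0.26796554  0.2559739  -0.11029689 -0.07683763 -0.26648592  0.02208991
  0.26120277]
-14.1 6.8 10.5 -0.003 0.0023 -0.0003
```

Request:
arm_command(targets="-7 3 0 0 0 0; -4 2.5 10 0 0 0; 0 0 0 0 0 0; 0 0 0 0 0 0")

```text
clock: 49.78
position: [0.4285, -0.2703, 0.2015]
ee_rot: [0.766, 0.643, -0.001, -0.0]
ft_force: [-0.5, 0.3, -3.7]
grip_width: 0.638
```

Run:
```python
from h import *
o=st();print(yaw(o),o['joint_pos'][2])
plan(.4274,-.2763,.125,-10.23,n=4)
```

```text
t 49.775 pos [ 0.4285 -0.2703  0.2015] R [[0.173, 0.985, -0.001], [0.985, -0.173, -0.0], [-0.0, -0.001, -1.0]] F [-0.5  0.3 -3.7] g 0.6384414631936154 j [-0.67  0.2   1.28  1.87 -0.2   1.23  0.5 ]
-9.97970790142125 1.277238582129677
-1.5 0 19.1 -0.0003 0.0001 0.0011; -1.5 0 19.1 -0.0003 0.0001 0.0011; -1.5 0 19.1 -0.0003 0.0001 0.0011; -1.5 0 19.1 -0.0003 0.0001 0.0011
```

Request:
arm_command(targets="-1.5 0 19 0 0 0.001; -1.5 0 19 0 0 0.001; -1.5 0 19 0 0 0.001; -0.5 0 15 0 0 0; 0 0 0 0 0 0")

```text
clock: 50.4
position: [0.4278, -0.2748, 0.1292]
ee_rot: [0.767, 0.642, -0.001, -0.001]
ft_force: [0.3, 0.1, -3.3]
grip_width: 0.638
```

Request:
arm_command(targets="0 0 0 0 0 0; 0 0 0 0 0 0")

```text
clock: 50.65
position: [0.4288, -0.2753, 0.1304]
ee_rot: [0.767, 0.642, -0.0, 0.001]
ft_force: [0.9, 0.5, -4.0]
grip_width: 0.637
```

Run:
```python
from h import *
o=st();print(yaw(o),o['joint_pos'][2])
plan(.4274,-.2763,.1122,-10.23,n=1)
```

```text
t 50.65 pos [ 0.4288 -0.2753  0.1304] R [[0.175, 0.985, 0.0], [0.985, -0.175, -0.001], [-0.001, 0.001, -1.0]] F [ 0.9  0.5 -4. ] g 0.6373534262517853 j [-0.52  0.32  1.17  1.94 -0.34  1.09  0.61]
-10.086261672413931 1.1690478464774305
-1.2 -1.2 18.2 0.0006 0.0009 0.0025
```

Request:
arm_command(targets="-1.2 -1.2 8 0 0 0.0025; 0 0 6 0 0 0; 0 0 2 0 0 0; 0 0 0 0 0 0")

```text
clock: 51.15
position: [0.4268, -0.2762, 0.1136]
ee_rot: [0.767, 0.641, -0.001, -0.0]
ft_force: [-0.3, -0.3, -3.4]
grip_width: 0.637
```

Run:
```python
from h import *
o=st();print(yaw(o),o['joint_pos'][2])
plan(.4274,-.2763,.1122,-10.23,n=1)
```

```text
t 51.15 pos [ 0.4268 -0.2762  0.1136] R [[0.178, 0.984, -0.001], [0.984, -0.178, -0.001], [-0.001, -0.001, -1.0]] F [-0.3 -0.3 -3.4] g 0.6372046180934235 j [-0.49  0.35  1.14  1.96 -0.36  1.06  0.63]
-10.254802993968443 1.1443257412214658
0 0.6 1.4 -0.001 0.0011 -0.0004
```

Request:
arm_command(targets="0 0.4 1.2 0 0 0; 0 0 0.6 0 0 0; 0 0 0 0 0 0")

```text
clock: 51.52
position: [0.4274, -0.2762, 0.112]
ee_rot: [0.767, 0.641, -0.001, 0.0]
ft_force: [0.1, 0.3, -3.6]
grip_width: 0.636
```

Request:
arm_command(targets="0 0 1 0 0 0; 0 0 0 0 0 0")

```text
clock: 51.78
position: [0.4276, -0.2766, 0.1118]
ee_rot: [0.767, 0.641, -0.0, 0.0]
ft_force: [-2.3, 1.5, 8.4]
grip_width: 0.635
```

Request:
arm_command(targets="0 0 0 0 0 0; 0 0 0 0 0 0; 0 0 0 0 0 0; 0 0 0 0 0 0; 0 0 0 0 0 0", grip=85)

```text
clock: 52.4
position: [0.4273, -0.2762, 0.1109]
ee_rot: [0.767, 0.641, -0.001, 0.0]
ft_force: [-0.5, -0.4, -0.5]
grip_width: 0.997
```

Request:
arm_command(targets="0 0 -25 0 0 0; 0 0 -45 0 0 0; 0 0 -25 0 0 0; 0 0 0 0 0 0")

```text
clock: 52.9
position: [0.4283, -0.2765, 0.2074]
ee_rot: [0.767, 0.641, 0.001, 0.001]
ft_force: [0.7, -0.0, -0.1]
grip_width: 0.997
```

Run:
```python
from h import *
c=cam('wrist','w19.png');o=st();print(yaw(o))
plan(.4635,.3808,.205,8.15)
```

```text
t 52.95 pos [ 0.4278 -0.276   0.2062] R [[0.177, 0.984, 0.001], [0.984, -0.177, -0.0], [-0.0, 0.001, -1.0]] F [ 0.1  0.1 -0. ] g 1.0006487915419295 j [-0.65  0.19  1.27  1.85 -0.19  1.23  0.5 ]
-10.207613580467438
59.3 -7.4 0.1 0.0001 0 -0.0291; 59.5 -5.7 0.1 0.0001 0 -0.0291; 59.7 -3.9 0.1 0.0001 0 -0.0291; 59.8 -2.2 0.1 0.0001 0 -0.0291; 59.8 -0.4 0.1 0.0001 0 -0.0291
59.8 1.3 0.1 0.0001 0 -0.0291; 59.7 3 0.1 0.0001 0 -0.0291; 59.6 4.8 0.1 0.0001 0 -0.0291; 59.4 6.5 0.1 0.0001 0 -0.0291; 59.2 8.2 0.1 0.0001 0 -0.0291
59 10 0.1 0.0001 0 -0.0291
```

View pics/w19.png

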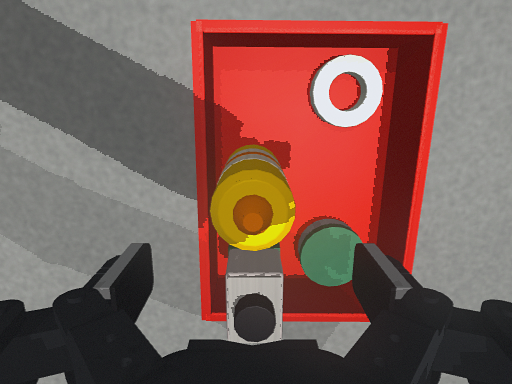

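Request:
arm_command(targets="40 -5 0 0 0 -0.02; 59.5 -6.5 0 0 0 -0.0291; 59.7 -5 0 0 0 -0.0291; 59.8 -2.2 0 0 0 -0.0291; 59.8 -0.4 0 0 0 -0.0291")

```text
clock: 53.58
position: [0.4423, -0.0026, 0.2055]
ee_rot: [0.723, 0.691, -0.001, -0.002]
ft_force: [2.1, 0.2, 0.5]
grip_width: 0.999
```

Request:
arm_command(targets="59.8 1.3 0 0 0 -0.0291; 59.7 3 0 0 0 -0.0291; 59.6 4.8 0 0 0 -0.0291; 59.4 6.5 0 0 0 -0.0291; 59.2 8.2 0 0 0 -0.0291")

```text
clock: 54.2
position: [0.4629, 0.295, 0.2047]
ee_rot: [0.671, 0.741, -0.002, -0.001]
ft_force: [1.0, -0.7, 1.8]
grip_width: 1.0
```

Run:
```python
from h import *
o=st();print(yaw(o))
plan(.4635,.3808,.205,8.15)
```

```text
t 54.2 pos [0.4629 0.295  0.2047] R [[-0.1, 0.995, -0.004], [0.995, 0.1, -0.001], [-0.0, -0.005, -1.0]] F [ 1.  -0.7  1.8] g 0.9998262784489217 j [-1.28  0.22  0.72  1.74 -0.15  1.24 -0.42]
5.714242839770344
42.6 4.6 -0.2 -0.0023 0.0002 -0.0213; 42.5 5.5 -0.2 -0.0023 0.0002 -0.0213
```

Request:
arm_command(targets="42.6 4.6 0 0 0 -0.0213; 34 5 0 0 0 -0.0213; 4 0.5 0 0 0 0; 0 0 0 0 0 0; 0 0 0 0 0 0")

```text
clock: 54.82
position: [0.4651, 0.3731, 0.2061]
ee_rot: [0.656, 0.755, -0.001, -0.001]
ft_force: [0.9, -0.0, -0.2]
grip_width: 0.995
```

Run:
```python
from h import *
o=st();print(yaw(o))
plan(.4635,.3808,.112,8.15,n=3)
```

```text
t 54.825 pos [0.4651 0.3731 0.2061] R [[-0.139, 0.99, -0.003], [0.99, 0.139, -0.0], [0.0, -0.003, -1.0]] F [ 0.9 -0.  -0.2] g 0.9953654419760971 j [-1.3   0.33  0.68  1.62 -0.22  1.27 -0.44]
7.9812131066055425
2.6 -0.1 31.4 -0.001 -0.0001 -0.001; 2.6 -0.1 31.4 -0.001 -0.0001 -0.001; 2.6 -0.1 31.4 -0.001 -0.0001 -0.001
```

Request:
arm_command(targets="2.4 0 31 0 0 -0.001; 2.4 0 31 0 0 -0.001; 2 0 28 0 0 -0.001; 0 0 0 0 0 0; 0 0 0 0 0 0")

```text
clock: 55.45
position: [0.4642, 0.381, 0.1177]
ee_rot: [0.655, 0.756, -0.0, -0.001]
ft_force: [-0.4, -0.4, 0.5]
grip_width: 0.997
```

Run:
```python
from h import *
o=st();print(yaw(o))
plan(.4635,.3808,.112,8.15,n=1)
```

```text
t 55.45 pos [0.4642 0.381  0.1177] R [[-0.143, 0.99, -0.002], [0.99, 0.143, 0.001], [0.001, -0.001, -1.0]] F [-0.4 -0.4  0.5] g 0.9968440574442666 j [-1.27  0.43  0.64  1.7  -0.28  1.11 -0.4 ]
8.21063019403751
-0.1 -0.7 5.7 -0.0015 -0.0015 0.0011
```

Request:
arm_command(targets="0 -0.7 5.4 0 0 0; 0 0 0 0 0 0; 0 0 0 0 0 0")

```text
clock: 55.82
position: [0.4629, 0.3813, 0.1113]
ee_rot: [0.654, 0.756, -0.001, -0.001]
ft_force: [0.5, -0.5, 0.5]
grip_width: 0.995
```

Request:
arm_command(targets="0 0 0 0 0 0; 0 0 0 0 0 0; 0 0 0 0 0 0; 0 0 0 0 0 0; 0 0 0 0 0 0", grip=0, squeeze=60)

```text
clock: 56.45
position: [0.463, 0.3814, 0.1114]
ee_rot: [0.654, 0.756, -0.0, -0.001]
ft_force: [-0.3, -1.4, 5.5]
grip_width: 0.606
```

Run:
```python
from h import *
o=st();print(yaw(o));p=o['position']
plan(.4407,-.2123,.215,-10.73,start=(p[0],p[1],.215,yaw(o)),step=50)
```

```text
t 56.45 pos [0.463  0.3814 0.1114] R [[-0.144, 0.99, -0.002], [0.99, 0.144, 0.001], [0.001, -0.002, -1.0]] F [-0.3 -1.4  5.5] g 0.6063497729515256 j [-1.27  0.43  0.64  1.71 -0.29  1.1  -0.4 ]
8.263282036695793
-48.7 -9 0 0 0 0.0276; -48.9 -7.6 0 0 0 0.0276; -49.1 -6.3 0 0 0 0.0276; -49.3 -4.9 0 0 0 0.0276; -49.4 -3.5 0 0 0 0.0276
-49.5 -2.2 0 0 0 0.0276; -49.5 -0.8 0 0 0 0.0276; -49.5 0.6 0 0 0 0.0276; -49.5 1.9 0 0 0 0.0276; -49.4 3.3 0 0 0 0.0276
-49.3 4.7 0 0 0 0.0276; -49.1 6 0 0 0 0.0276
```

Request:
arm_command(targets="0 0 -10 0 0 0; 0 0 -20 0 0 0; 0 0 -35 0 0 0; 0 0 -37 0 0 0; -15 -3 -2 0 0 0.008")

```text
clock: 57.08
position: [0.4632, 0.3672, 0.2185]
ee_rot: [0.657, 0.754, 0.002, -0.001]
ft_force: [0.4, -0.0, -2.9]
grip_width: 0.603
```

Request:
arm_command(targets="-40 -7 0 0 0 0.0276; -48.9 -7.6 0 0 0 0.0276; -49.1 -6.3 0 0 0 0.0276; -49.3 -4.9 0 0 0 0.0276; -49.4 -3.5 0 0 0 0.0276")

```text
clock: 57.7
position: [0.4509, 0.1251, 0.2143]
ee_rot: [0.708, 0.706, -0.001, -0.001]
ft_force: [1.1, 0.2, -2.3]
grip_width: 0.605
```

Request:
arm_command(targets="-49.5 -2.2 0 0 0 0.0276; -49.5 -0.8 0 0 0 0.0276; -49.5 0.6 0 0 0 0.0276; -45 2 0 0 0 0.0276; -30 2 0 0 0 0.0276")

```text
clock: 58.32
position: [0.4404, -0.0986, 0.2142]
ee_rot: [0.756, 0.655, -0.001, -0.002]
ft_force: [0.9, 1.0, -2.1]
grip_width: 0.605
```

Run:
```python
from h import *
o=st();print(yaw(o))
plan(.4408,-.2116,.205,-10.73,step=40)
```

```text
t 58.325 pos [ 0.4404 -0.0986  0.2142] R [[0.143, 0.99, -0.004], [0.99, -0.143, 0.002], [0.001, -0.004, -1.0]] F [ 0.9  1.  -2.1] g 0.6045620073565185 j [-1.02 -0.19  1.06  1.97  0.17  1.27 -0.16]
-8.214989283347691
-37.3 5.5 3 -0.0013 -0.0004 0.0146; -37.2 6.1 3 -0.0013 -0.0004 0.0146; -37.1 6.6 3 -0.0013 -0.0004 0.0146
```

Request:
arm_command(targets="-33 5 2 0 0 0.0146; -33 5.5 2 0 0 0.0146; 0 0 0 0 0 0; 0 0 0 0 0 0")

```text
clock: 58.82
position: [0.4419, -0.1623, 0.2103]
ee_rot: [0.764, 0.645, -0.001, -0.002]
ft_force: [-0.5, 0.0, -3.4]
grip_width: 0.607
```

Run:
```python
from h import *
o=st();print(yaw(o))
plan(.4408,-.2116,.205,-10.73,step=40)
```

```text
t 58.825 pos [ 0.4419 -0.1623  0.2103] R [[0.168, 0.986, -0.004], [0.986, -0.168, 0.001], [0.001, -0.004, -1.0]] F [-0.5  0.  -3.4] g 0.60673550346948 j [-1.01 -0.11  1.24  1.93  0.11  1.25  0.01]
-9.67870313308401
-24.4 3.6 2.6 -0.0019 -0.0002 0.0092; -24.3 3.8 2.6 -0.0019 -0.0002 0.0092
```

Request:
arm_command(targets="-12 1.8 1 0 0 0.004; -12 1.8 1 0 0 0.004; 0 0 0 0 0 0; 0 0 0 0 0 0")

```text
clock: 59.32
position: [0.4419, -0.1861, 0.2086]
ee_rot: [0.766, 0.642, -0.001, -0.001]
ft_force: [0.4, 0.4, -2.4]
grip_width: 0.605
```

Run:
```python
from h import *
o=st();print(yaw(o))
plan(.4408,-.2116,.205,-10.73,step=40)
```

```text
t 59.325 pos [ 0.4419 -0.1861  0.2086] R [[0.175, 0.985, -0.003], [0.985, -0.175, 0.001], [0.0, -0.003, -1.0]] F [ 0.4  0.4 -2.4] g 0.6051291225500945 j [-0.97 -0.04  1.29  1.92  0.04  1.24  0.13]
-10.081199323745851
-25.3 3.4 3.6 -0.0033 -0.0001 0.0113
```

Request:
arm_command(targets="-12 1.6 1 0 0 0.005; -11 1.6 1 0 0 0.004; 0 0 0 0 0 0; 0 0 0 0 0 0")

```text
clock: 59.82
position: [0.4411, -0.2095, 0.2068]
ee_rot: [0.769, 0.639, -0.001, -0.001]
ft_force: [-0.1, 0.2, -2.9]
grip_width: 0.608
```

Run:
```python
from h import *
o=st();print(yaw(o))
plan(.4408,-.2116,.127,-10.73,n=4)
```

```text
t 59.825 pos [ 0.4411 -0.2095  0.2068] R [[0.184, 0.983, -0.003], [0.983, -0.184, 0.001], [0.0, -0.003, -1.0]] F [-0.1  0.2 -2.9] g 0.607589224878757 j [-0.89  0.06  1.3   1.9  -0.06  1.23  0.25]
-10.608409142193146
-0.5 0.1 19.9 -0.0007 0 0.0005; -0.5 0.1 19.9 -0.0007 0 0.0005; -0.5 0.1 19.9 -0.0007 0 0.0005; -0.5 0 19.9 -0.0007 0 0.0005
```

Request:
arm_command(targets="-0.5 0 20 -0.0007 0 0.0005; -0.5 0 20 -0.0007 0 0.0005; -0.5 0 20 -0.0007 0 0.0005; -0.5 0 14 -0.0007 0 0.0005; 0 0 0 0 0 0")

```text
clock: 60.45
position: [0.4401, -0.2117, 0.1323]
ee_rot: [0.77, 0.638, -0.001, -0.0]
ft_force: [0.6, 0.3, -3.5]
grip_width: 0.608
```

Request:
arm_command(targets="0 0 0 0 0 0; 0 0 0 0 0 0")

```text
clock: 60.7
position: [0.441, -0.2122, 0.1335]
ee_rot: [0.77, 0.638, 0.0, 0.0]
ft_force: [0.1, -0.1, -2.0]
grip_width: 0.603
```

Run:
```python
from h import *
o=st();print(yaw(o))
plan(.4408,-.2116,.114,-10.73,n=1)
```

```text
t 60.7 pos [ 0.441  -0.2122  0.1335] R [[0.187, 0.982, 0.001], [0.982, -0.187, -0.0], [0.0, 0.001, -1.0]] F [ 0.1 -0.1 -2. ] g 0.6031034690047934 j [-0.72  0.25  1.21  1.99 -0.26  1.08  0.42]
-10.749714203439312
0.5 -0.3 19.5 0.0013 -0.0001 -0.0003
```

Request:
arm_command(targets="0.5 -0.3 9 0 0 0; 0 0 7 0 0 0; 0 0 2 0 0 0; 0 0 0 0 0 0")

```text
clock: 61.2
position: [0.4401, -0.2118, 0.1147]
ee_rot: [0.77, 0.638, -0.0, 0.0]
ft_force: [0.1, -0.4, -2.4]
grip_width: 0.604
```

Run:
```python
from h import *
o=st();print(yaw(o))
plan(.4408,-.2116,.114,-10.73,n=1)
```

```text
t 61.2 pos [ 0.4401 -0.2118  0.1147] R [[0.187, 0.982, -0.0], [0.982, -0.187, -0.0], [-0.001, -0.0, -1.0]] F [ 0.1 -0.4 -2.4] g 0.6044162877526579 j [-0.68  0.28  1.18  2.01 -0.3   1.05  0.45]
-10.780002960686787
0.3 0.6 0.7 -0.0003 0.0005 -0.0009
```

Request:
arm_command(targets="0.3 0.5 0.9 0 0 0; 0 0 0.5 0 0 0; 0 0 0 0 0 0")

```text
clock: 61.58
position: [0.441, -0.2115, 0.1135]
ee_rot: [0.77, 0.638, 0.0, 0.0]
ft_force: [0.8, -0.1, -2.3]
grip_width: 0.602
```

Request:
arm_command(targets="0 0 0.8 0 0 0; 0 0 0 0 0 0")

```text
clock: 61.82
position: [0.4412, -0.2117, 0.1134]
ee_rot: [0.77, 0.638, 0.0, 0.0]
ft_force: [-2.4, 1.8, 8.5]
grip_width: 0.604
```

Request:
arm_command(targets="0 0 0 0 0 0; 0 0 0 0 0 0; 0 0 0 0 0 0; 0 0 0 0 0 0; 0 0 0 0 0 0", grip=85)

```text
clock: 62.45
position: [0.4408, -0.2114, 0.1126]
ee_rot: [0.77, 0.638, -0.0, 0.0]
ft_force: [0.1, -0.3, -0.3]
grip_width: 0.995
```

Request:
arm_command(targets="0 0 -25 0 0 0; 0 0 -45 0 0 0; 0 0 -30 0 0 0; 0 0 0 0 0 0")

```text
clock: 62.95
position: [0.442, -0.2116, 0.2143]
ee_rot: [0.77, 0.638, 0.002, 0.001]
ft_force: [0.5, 0.3, 0.9]
grip_width: 0.995
```

Run:
```python
from h import *
o=st();print(yaw(o))
plan(.4653,-.3302,.3498,-10.56)
```

```text
t 62.95 pos [ 0.442  -0.2116  0.2143] R [[0.186, 0.982, 0.004], [0.982, -0.186, 0.001], [0.002, 0.004, -1.0]] F [0.5 0.3 0.9] g 0.995185965521297 j [-0.89  0.03  1.29  1.89 -0.03  1.24  0.23]
-10.73646796661016
-28 11.4 -33.9 0.001 -0.0005 -0.0008; -28 11.3 -33.9 0.001 -0.0005 -0.0008; -28 11.3 -33.9 0.001 -0.0005 -0.0008; -28 11.2 -33.9 0.001 -0.0005 -0.0008
```

Return to the first look's pose and compare pictures.

Request:
arm_command(targets="-28 11.4 -33.9 0 0 0; -28 11.3 -33.9 0 0 0; -28 11.3 -33.9 0 0 0; -28 11.2 -33.9 0 0 0; 0 0 0 0 0 0")

```text
clock: 63.58
position: [0.4637, -0.3331, 0.3486]
ee_rot: [0.772, 0.636, -0.001, 0.001]
ft_force: [0.2, 0.2, -1.0]
grip_width: 0.998
```

Request:
arm_command(targets="0 0 0 0 0 0; 0 0 0 0 0 0; 0 0 0 0 0 0")

```text
clock: 63.95
position: [0.4646, -0.3287, 0.3477]
ee_rot: [0.77, 0.638, 0.0, -0.0]
ft_force: [-0.5, 0.1, 0.1]
grip_width: 0.995
```

```bash
cat > cmp.py <<'E'
from h import *
def meas(c):
    f=c['frame'];hsv=cv2.cvtColor(f,cv2.COLOR_RGB2HSV);h,s,v=hsv[...,0].astype(int),hsv[...,1],hsv[...,2]
    def circ(m,z,n,roi=None):
        m=m.astype(np.uint8); cs,_=cv2.findContours(m,cv2.RETR_EXTERNAL,cv2.CHAIN_APPROX_NONE); k=max(cs,key=cv2.contourArea)
        P=np.array([ray(c,u,w,z)[:2]*1000 for u,w in cv2.convexHull(k)[:,0]]).astype(np.float32)
        (x,y),r=cv2.minEnclosingCircle(P); print(n,round(x,1),round(y,1),round(r,1))
    circ((h>100)&(h<120)&(s>120)&(v>170),.155,'spray')
    circ((h>18)&(h<32)&(s>180)&(v>80),.135,'glue')
    circ((h>60)&(h<85)&(s>80)&(v>100),.033,'wax')
    w=(s<40)&(v>190); w[:,:255]=0;w[130:]=0; circ(w,.024,'tape')
    d=(v<75)&(s<60); d[:170]=0;d[222:]=0;d[:,:192]=0;d[:,235:]=0; circ(d,.153,'cap')
    red=((h<8)|(h>172))&(s>150)&(v>60); cs,_=cv2.findContours(red.astype(np.uint8),cv2.RETR_EXTERNAL,cv2.CHAIN_APPROX_NONE);k=max(cs,key=cv2.contourArea)
    P=np.array([ray(c,u,w,.07)[:2]*1000 for u,w in k[:,0]]).astype(np.float32);print('tote',cv2.minAreaRect(P))
E
python3 - <<'E'
from cmp import *
c0=np.load('w2.npy',allow_pickle=True).item();meas(c0)
c=cam('wrist','w20.png');o=st();print(yaw(o));meas(c)
np.save('w20.npy',c,allow_pickle=True)
c=cam('scene','scene9.png')
E
```

```text
spray 442.7 -211.7 23.4
glue 429.4 -279.0 28.4
wax 494.3 -374.9 32.3
tape 528.1 -219.0 31.2
cap 418.9 -348.0 15.1
tote ((476.643798828125, -289.9023742675781), (255.3380584716797, 189.44686889648438), 79.3859634399414)
t 64.0 pos [ 0.4646 -0.3289  0.3479] R [[0.185, 0.983, -0.0], [0.983, -0.185, 0.001], [0.001, -0.0, -1.0]] F [ 0.1  0.2 -0. ] g 0.9945996793613141 j [-0.42  0.32  1.23  1.48 -0.3   1.56  0.61]
-10.681481282631308
spray 443.9 -211.7 23.2
glue 430.3 -279.3 28.4
wax 494.4 -374.9 32.3
tape 528.2 -219.1 31.2
cap 418.4 -349.0 14.7
tote ((476.6514892578125, -290.00531005859375), (254.3554229736328, 189.48605346679688), 79.3738784790039)
```

View pics/w20.png

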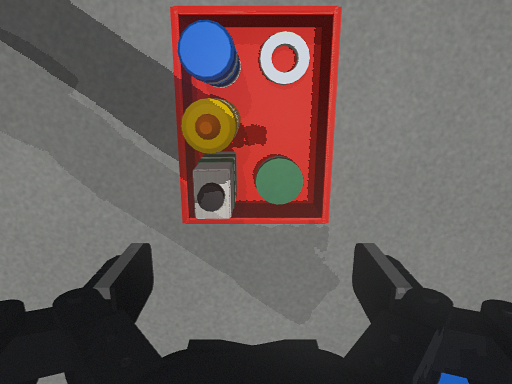

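View pics/scene9.png

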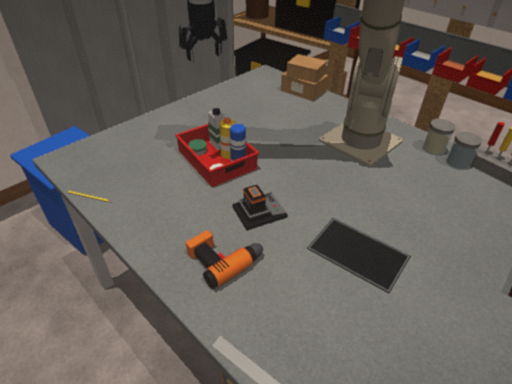

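Run:
```python
from h import *
c=np.load('w17.npy',allow_pickle=True).item();f=c['frame']
cv2.imwrite('pics/w17b.png',cv2.resize(f[40:180,200:310,::-1],None,fx=5,fy=4,interpolation=cv2.INTER_CUBIC))
for z in(.089,.099):
    a=np.radians(-20.05);X=np.array([np.cos(a),np.sin(a)]);Y=np.array([-X[1],X[0]]);C=np.array([.5748,-.0015])
    P=[np.r_[C+sx*.023*X+sy*.03*Y,z] for sx,sy in((-1,1),(1,1),(1,-1),(-1,-1))]; print(z,np.round((px(c,P)-[200,40])*[5,4]).tolist())
```

```text
0.089 [[89.0, 100.0], [429.0, 95.0], [426.0, 449.0], [108.0, 454.0]]
0.099 [[81.0, 94.0], [436.0, 88.0], [433.0, 457.0], [102.0, 462.0]]
```

View pics/w17b.png

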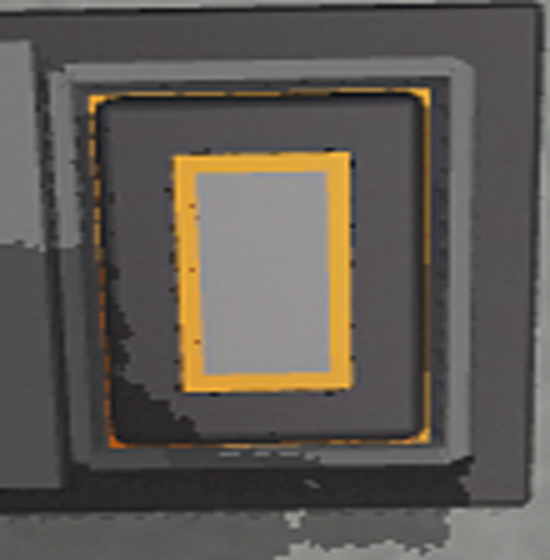

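The pack's top outline runs from 88 to 432 px across and 88 to 447 px down. That matches the prediction for a fully seated pack (top at 89 mm), and it is square in the well. Handing in.

```bash
python3 -c "
from workcell import manip
print(manip.hand_in())"
```

```text
the job is handed in; nothing more can be done
None
```

The job is done and handed in at about 64 s of the 144 s allowed. I stood the spray can, glue bottle and solvent tin on the mat and seated the pack in the charger. I then put the solvent, glue and spray back in the tote, in that order.

Last checks:
- **Containers:** a final picture from nearly the same pose as the first shows all three upright. Spray is 1.2 mm from its starting place, glue 0.9 mm, and the solvent cap about 1.1 mm, close to the measuring noise.
- **Pack:** it met the well floor at the expected height with only a light contact force. Its outline from above fits a fully seated, upright pack to within about 2 mm, and the last scene picture shows it still standing in the well.
- **Bystanders:** the tape and wax tin read within 0.1 mm of where they started. The drill looks unmoved in the scene picture, but I did not measure it.
- **Arm:** measured wrist forces stayed under 10 N wherever I read them. Joint 3 came close to its 1.34 rad limit, reading up to 1.33 rad, but no reading went past it.

No check failed or disagreed.

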